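# Swap the jar at the back of the condiment stand

### The job

First move the two spice jars at the front of the condiment stand (gold cap and black cap) onto the wooden chopping board; then lift out the wide honey jar behind them and set it in the middle of the blue coaster, and put the white-capped spice jar in the middle of the place where the honey jar stood. Only then put the gold-capped and the black-capped jar back, each just where it stood at the start. Keep every jar upright, and leave the egg timer and the striped mug alone.

Things in the scene. Friction and masses are not known exactly. Their poses are not given: they have to be found in the camera images.
- honey_jar: wide clear jar of honey-coloured food with a black lid, 60 mm across, the lid 63 mm, 94 mm tall; at the start it stands at the back of the stand, close to the upright back. Origin: centre of its underside, z up; round, so its yaw means nothing.
- gold_jar: slim clear round spice jar with a gold-yellow cap and a red-brown label, 45 mm across, 100 mm tall; at the start it stands at the front of the stand, to the left or the right of the honey jar. Origin: centre of its underside, z up.
- black_jar: slim clear round spice jar with a black cap (green mark on its top), a green label and green contents, 40 mm across, 105 mm tall; at the start it stands at the front of the stand, on the other side of the honey jar. Origin: centre of its underside, z up.
- white_jar: slim clear round spice jar with a white cap (green mark on its top) and a green label, 43 mm across, 100 mm tall; at the start it stands alone on the worktop. Origin: centre of its underside, z up.
- stand: fixed wooden condiment stand: base 190 mm wide (y) by 128 mm deep (x -85 to +43 mm), top 12 mm above the worktop; upright back board 10 mm thick at +x (front face at x = +40 mm, top edge 100 mm above the worktop), no side walls; -x side open, towards the robot. Flush cork pads: 68 mm at x=0, y=0; 50 mm at x=-22, y=+58 and -58 mm. Origin: on the worktop below the big pad's centre, z up.
- stand_back (a point): centre of the big cork pad at the back of the stand, on its base: the honey jar's place, later the white-capped jar's. x points from the open front to the upright back, z up. The three jars here start within 4 mm of their pads' centres. While both front jars stand there, fingers do not fit round the honey jar; a front jar can be gripped front to back.
- board: fixed light wooden chopping board, 150 mm (its x) by 280 mm (its y), its top 18 mm above its origin; lies to the left of the stand, on the glass hob, whose top is 4 mm above the worktop. A microwave hangs 0.46 m above the hob, its front about 0.55 m ahead of the robot; the cabinets to its right begin about 0.62 m ahead. Origin: centre of its underside, z up.
- coaster: fixed round blue coaster, 90 mm across, its top 6 mm above its origin. Origin: centre of its underside, z up.
- egg_timer: bystander: red and white kitchen timer, 64 mm across, 44 mm tall. Origin: centre of its underside.
- mug: bystander: mug with yellow and red stripes, 85 mm by 121 mm with its handle, 93 mm tall. Origin: centre of its underside.

How it is judged:
By the outcome, as a careful person would: the job done as asked, in the order asked, and still so for the second after the job is handed in, with the robot touching nothing.
It also fails if it takes over 144 s, if anything falls off the work surface, if the arm or the gripper's body presses on something with over 40 N, if the wrist force passes 120 N, or if a joint passes its speed limit or range.

### The arm

A 7-joint arm with a two-finger parallel gripper is mounted at the origin on a cart in front of the work surface, level with it; the furniture and walls round the work are solid. World frame = base frame: x ahead of the robot, y to its left, z up, the work surface at z = 0. Lengths are in m, angles in rad, forces in N, time in s.
With the tool pointing down it reaches from about 0.4 to 0.85 m from the base axis. Payload 4.5 kg.
Tool frame: the origin (TCP) lies at the very end of the fingers, on their centre line; the grasp point (between the pads) lies 19 mm behind it (r.grip_depth is the distance from the TCP to the grasp point, in m); z points along the fingers, x is the direction in which the jaws open and shut, and the axes are right-handed (so a half turn about z gives the same grasp; the last joint's range is limited). The gripper opens to 88 mm and grips with 3 to 60 N. Pads are 18 mm wide; open, the fingers measure 123 mm over their backs; the gripper's body (75 mm by 187 mm) begins 45 mm behind the grasp point.
Start: joints at [-1.097, 0.689, -0.195, 1.565, 0.157, 0.902, -0.215], TCP at [0.266, 0.566, 0.239] pointing down, gripper open.
Joint ranges: [-3.01, 3.01], [-0.46, 2.08], [-1.47, 1.51], [0.13, 2.56], [-1, 4.14], [0.04, 2.09], [-2.66, 2.66]. Speed limits (rad/s): [2.57, 2.57, 3.14, 3.14, 3.14, 3.14, 3.14].

### API

Orientations are given as a unit quaternion [x, y, z, w].
In Python, from plant import r gives the robot as it stands. The module is installed in compiled form; this text tells all that it offers.
- The arm moves only by the shell command python3 -m jog 'ROWS' [FORCE]. ROWS is JSON, a list of rows, each a list of 5 numbers: the shift along the tool's x, y, z in units of 1 m (1.0 is 1 m), then the turn about the tool's z in units of 360 degrees (1.0 is 360 degrees), then the closure, from 0 (fully open) to 1 (shut). In form: [[dx, dy, dz, yaw, fingers], ...]. A call has 1 to 20 rows; each row shifts and turns the commanded pose from where the row before left it, along the tool's axes as they then stand; what a row does not reach is not made up. A row lasts 1/10 s, in which the tool goes at most 50 mm and 8.59 degrees, less where a joint would pass 70% of its speed; a pose out of reach is approached as far as the arm can. A call with a number of a shift or a turn outside -1 to 1 is refused whole. A call with a gripper value outside its range is refused whole. The fingers move at their own pace and stop on an object; FORCE is the grip in N (left out, the last holds). Time passes only in rows, so rows that do not move let the fingers close. It gives the time, the measured TCP pose, the force and the opening at its end, in the units of the state.
- r.get_state(): the state, without advancing time (a new reading comes with each control period).
- r.snapshot(name): name is "scene" or "side" or "wrist"; returns the picture (400x640x3 uint8, red, green, blue); there is no depth.
- r.get_calibration(name): a dict with "mtx" (3x3 intrinsics, pixels), "R" (3x3) and "t" (3): a world point X has camera coordinates R X + t. Camera axes: x right, y down, z forward; pixel columns grow to the right and rows downward; lengths in m; the calibration is good to about 2 mm. The wrist camera is an equidistant fisheye: a pixel r from the principal point sees the ray r / f radians off the axis. A picture is of the moment at which its call begins: read the wrist's pose just before it. get_calibration takes no time and is no camera call; for the wrist camera it gives the pose at the moment of the call.
- r.finish_job(): hands the job in, once; it reports no verdict.
Trained networks look in the newest picture that a camera, given by its name, has taken for a name from the list of things; names that differ only in an ending like _2 or _b are one class to them, and where a whole thing is asked for, a point or a joint stands for the part that bears it (a point fixed in the world has none). Each returns a list of dicts, best first, with "score" (0 to 1); they miss things now and then, are a little off and sometimes report something else, mostly with a low value. They report only what shows in the picture. A call takes as long as a camera call.
- r.cut_out(thing, camera): "pixels" (400x640 bool, what is visible of it) and "rect" ([left, top, right, bottom] in pixels, round what is visible of it).
The state is a dict: "clock": time; "q": joint angles; "qd": joint speeds; "joint_torque": joint torques, N m; "tool_pos": TCP position; "eef_rot": TCP orientation; "contact_force": force on the tool from outside, world axes, zero at the start; "moment": the same for the moment, N m; "opening": opening from 0.0 (shut) to 1.0 (fully open).
Only numpy, scipy, OpenCV 4.12 (cv2) and the standard library are available. Lean on these libraries where they do the work, as an engineer would, in place of code of your own. Each camera call takes 0.05 s, during which the arm holds its last target.

## Working session

There is one attempt and no reset: what is moved stays moved. The work goes in short steps, Python scripts to look and compute and a shell command to move; the robot and the scene stay as the last step left them, time stands still between calls to the robot, and variables do not carry over. Pictures are saved under pics/ and viewed, and the job is handed in when it is done.

```bash
ls; mkdir -p pics
python3 - <<'E'
from plant import r
import cv2,numpy as np
s=r.get_state(); print({k:np.round(v,3).tolist() for k,v in s.items()}, r.grip_depth)
for n in ["scene","side","wrist"]:
    im=r.snapshot(n); cv2.imwrite(f"pics/{n}0.png",im[:,:,::-1])
    c=r.get_calibration(n); print(n,np.round(c["mtx"],1).tolist(),np.round(c["R"],3).tolist(),np.round(c["t"],3).tolist())
E
```

```text
pics
{'clock': 0.0, 'q': [-1.097, 0.69, -0.195, 1.566, 0.157, 0.902, -0.215], 'qd': [0.001, 0.001, -0.001, -0.0, 0.001, 0.002, 0.001], 'joint_torque': [0.0, -52.756, -1.267, -15.342, -0.053, 0.007, 0.0], 'tool_pos': [0.266, 0.565, 0.238], 'eef_rot': [0.844, 0.536, -0.001, 0.001], 'contact_force': [-0.664, -0.097, -0.184], 'moment': [-0.03, -0.004, -0.015], 'opening': 0.997} 0.0187
scene [[412.4, 0.0, 321.4], [0.0, 412.4, 204.1], [0.0, 0.0, 1.0]] [[0.828, -0.561, -0.005], [-0.271, -0.392, -0.879], [0.491, 0.729, -0.476]] [-0.453, 0.167, 0.819]
side [[499.5, 0.0, 316.5], [0.0, 499.5, 202.3], [0.0, 0.0, 1.0]] [[0.858, -0.513, 0.014], [-0.294, -0.514, -0.806], [0.421, 0.687, -0.592]] [-0.466, 0.161, 1.046]
wrist [[309.7, 0.0, 315.2], [0.0, 309.7, 200.0], [0.0, 0.0, 1.0]] [[0.425, 0.905, -0.001], [0.875, -0.41, 0.258], [0.233, -0.11, -0.966]] [-0.624, -0.035, 0.388]
```

View pics/scene0.png

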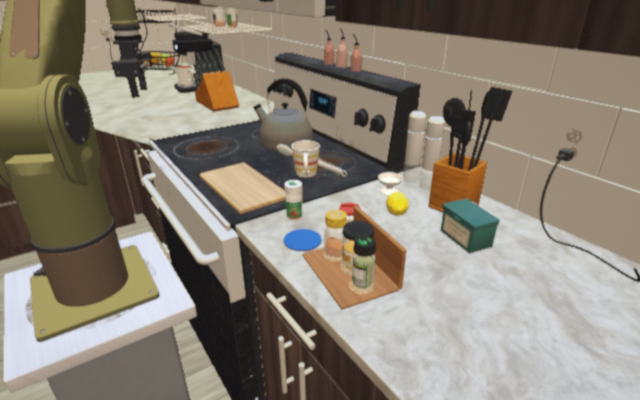

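View pics/side0.png

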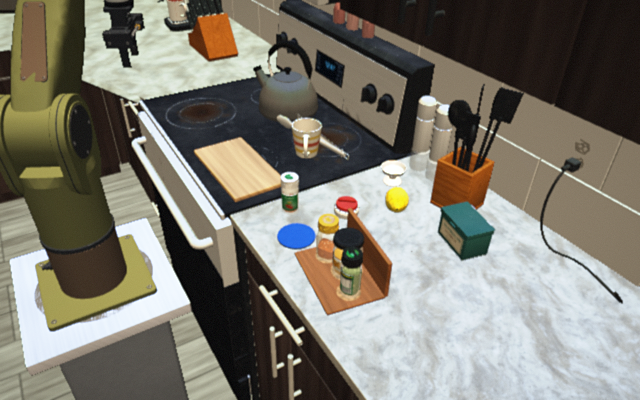

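View pics/wrist0.png

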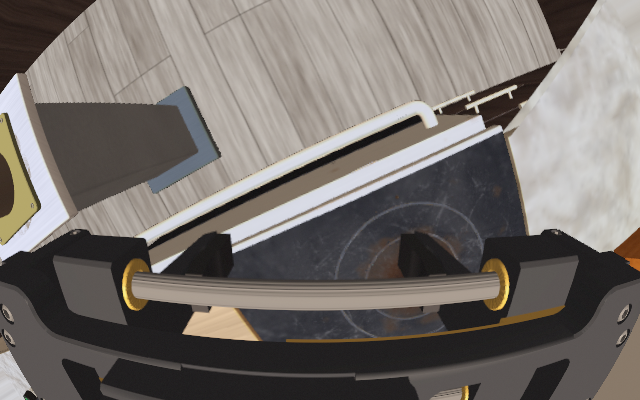

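```bash
cat > h.py <<'E'
from plant import r
import cv2,numpy as np
from scipy.spatial.transform import Rotation as Ro
from scipy.optimize import least_squares
def proj(c,X):
    P=np.atleast_2d(X)@np.array(c["R"]).T+c["t"]; K=np.array(c["mtx"])
    return np.c_[K[0,0]*P[:,0]/P[:,2]+K[0,2],K[1,1]*P[:,1]/P[:,2]+K[1,2]]
def projw(c,X):
    P=np.atleast_2d(X)@np.array(c["R"]).T+c["t"]; K=np.array(c["mtx"])
    rho=np.hypot(P[:,0],P[:,1]); th=np.arctan2(rho,P[:,2])
    return np.c_[K[0,0]*th*P[:,0]/rho+K[0,2],K[1,1]*th*P[:,1]/rho+K[1,2]]
def ray(c,uv,z,fish=False):
    K=np.array(c["mtx"]);R=np.array(c["R"]);t=np.array(c["t"])
    a=(np.array(uv)-K[:2,2])/[K[0,0],K[1,1]]
    if fish:
        th=np.hypot(*a); d=np.r_[a/th*np.sin(th),np.cos(th)] if th>1e-9 else np.array([0,0,1.])
    else: d=np.r_[a,1]
    o=-R.T@t; d=R.T@d
    return o+d*(z-o[2])/d[2]
def cyl(x,y,z0,h,rad,n=48):
    a=np.linspace(0,2*np.pi,n,endpoint=False)
    p=np.c_[x+rad*np.cos(a),y+rad*np.sin(a)]
    return np.vstack([np.c_[p,np.full(n,z0)],np.c_[p,np.full(n,z0+h)]])
E
python3 - <<'E'
from h import *
np.set_printoptions(precision=3,suppress=True)
for n in ["scene","side"]:
    c=r.get_calibration(n); print(n,"cam at",-np.array(c["R"]).T@c["t"])
    im=r.snapshot(n)[:,:,::-1].copy()
    for t in ["honey_jar","gold_jar","black_jar","white_jar","stand","board","coaster","egg_timer","mug"]:
        o=r.cut_out(t,n)
        for k in o[:2]: print(t,round(k["score"],2),k["rect"],k["pixels"].sum())
        if o:
            np.save(f"m_{n}_{t}.npy",o[0]["pixels"])
            co,_=cv2.findContours(o[0]["pixels"].astype(np.uint8),cv2.RETR_EXTERNAL,cv2.CHAIN_APPROX_NONE)
            cv2.drawContours(im,co,-1,(255,0,255),1)
            v,u=np.nonzero(o[0]["pixels"])
            if t in("board","coaster"): print("  ctr",ray(c,(u.mean(),v.mean()),0.006 if t=="coaster" else .022))
            if t in("egg_timer","mug","white_jar"): l,tp,rr,b=k["rect"]; print("  mid", ray(c,(u.mean(),v.mean()),.05))
    cv2.imwrite(f"pics/{n}_m.png",cv2.resize(im[130:330,170:490],None,fx=2.5,fy=2.5,interpolation=cv2.INTER_CUBIC))
print(r.get_state()["clock"])
E
```

```text
scene cam at [ 0.017 -0.785  0.535]
honey_jar 0.94 [343.6, 220.0, 375.6, 274.9] 882
gold_jar 0.87 [324.3, 210.7, 344.8, 258.3] 845
black_jar 0.89 [350.4, 238.4, 376.4, 293.4] 1189
white_jar 0.64 [283.0, 180.1, 301.0, 222.1] 648
  mid [0.468 0.007 0.05 ]
stand 0.82 [304.1, 205.7, 404.6, 310.6] 3817
board 0.8 [198.5, 160.8, 286.4, 214.6] 2483
  ctr [0.42  0.205 0.022]
coaster 0.7 [283.3, 227.1, 322.0, 253.0] 702
coaster 0.63 [324.3, 209.2, 346.9, 260.5] 837
  ctr [ 0.428 -0.096  0.006]
egg_timer 0.68 [335.5, 202.3, 359.8, 222.2] 189
  mid [ 0.554 -0.104  0.05 ]
mug 0.64 [292.4, 140.2, 322.5, 178.7] 903
mug 0.15 [350.8, 236.6, 378.2, 291.0] 1181
  mid [0.648 0.235 0.05 ]
side cam at [ 0.008 -0.875  0.755]
honey_jar 0.69 [332.7, 225.1, 362.9, 277.4] 781
gold_jar 0.62 [333.7, 226.3, 364.0, 277.9] 819
gold_jar 0.61 [315.8, 215.1, 339.2, 263.8] 859
black_jar 0.62 [341.1, 246.2, 361.2, 296.5] 1039
black_jar 0.15 [292.9, 119.4, 319.7, 156.4] 960
white_jar 0.84 [282.6, 176.0, 301.1, 217.4] 695
white_jar 0.37 [316.3, 212.6, 343.5, 264.2] 882
  mid [0.471 0.009 0.05 ]
stand 0.93 [296.3, 208.8, 389.1, 313.6] 3633
board 0.78 [195.0, 138.7, 281.8, 201.1] 3155
board 0.3 [290.1, 120.5, 316.9, 157.5] 988
  ctr [0.423 0.213 0.022]
coaster 0.77 [275.8, 221.7, 316.0, 251.7] 835
  ctr [ 0.43  -0.095  0.006]
egg_timer 0.79 [333.0, 195.7, 359.1, 219.2] 401
  mid [ 0.557 -0.107  0.05 ]
mug 0.84 [291.5, 118.9, 319.6, 158.1] 1011
  mid [0.647 0.233 0.05 ]
1.15
```

View pics/scene_m.png

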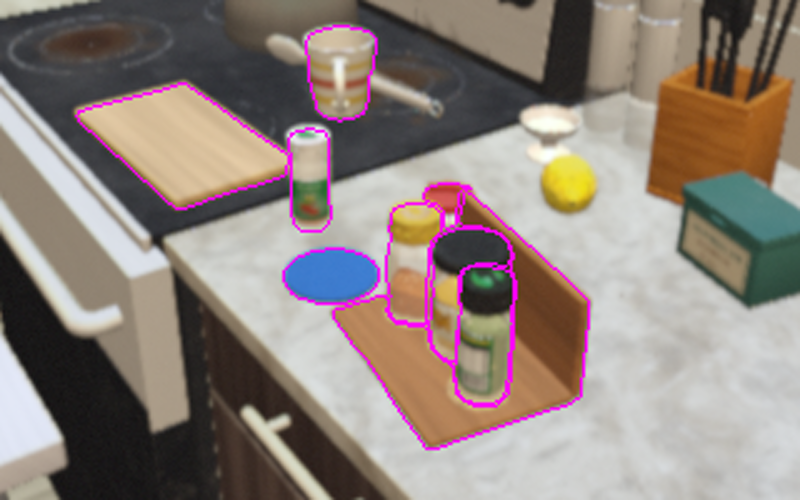

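View pics/side_m.png

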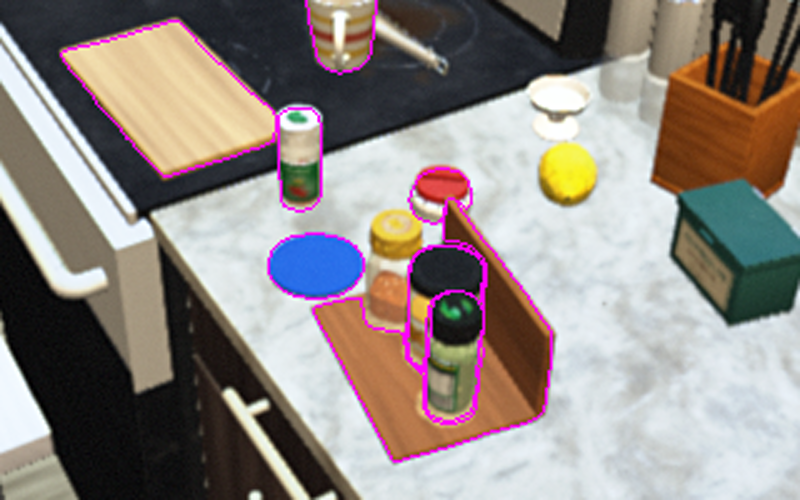

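```bash
cat > stand.py <<'E'
from h import *
from scipy.optimize import minimize
S=np.array([[-.085,.095,.012],[-.085,-.095,0],[.05,-.095,0]]) 
def box(x0,x1,y0,y1,z0,z1): return np.array([[x,y,z] for x in(x0,x1) for y in(y0,y1) for z in (z0,z1)])
def place(P,p): 
    c,s=np.cos(p[2]),np.sin(p[2]); return np.c_[p[0]+c*P[:,0]-s*P[:,1],p[1]+s*P[:,0]+c*P[:,1],P[:,2]]
def sil(c,polys,sc=4):
    m=np.zeros((400*sc,640*sc),np.uint8)
    for P in polys: 
        h=cv2.convexHull(((proj(c,P)+.5)*sc).astype(np.int32)); cv2.fillConvexPoly(m,h,1)
    return cv2.resize(m.astype(np.float32),(640,400),interpolation=cv2.INTER_AREA)
def fit(build,names,p0,ignore=None,cams=("scene","side"),step=(.01,.01,.05)):
    cs={n:r.get_calibration(n) for n in cams}
    def cost(p):
        e=0
        for n in cams:
            s=sil(cs[n],build(p)); t=names[n].astype(float); w=np.ones_like(t)
            if ignore is not None: w[ignore[n]]=0
            e+=(np.abs(s-t)*w).sum()
        return e
    k=len(p0); sx=np.vstack([p0]+[np.array(p0)+np.eye(k)[i]*step[i] for i in range(k)])
    o=minimize(cost,p0,method="Nelder-Mead",options=dict(initial_simplex=sx,xatol=2e-4,fatol=.5,maxiter=300))
    return o.x,o.fun
E
python3 - <<'E'
from stand import *
np.set_printoptions(precision=4,suppress=True)
L=lambda n,t: np.load(f"m_{n}_{t}.npy")
st={n:L(n,"stand") for n in("scene","side")}
jar={n:np.zeros((400,640),bool) for n in st}
for n in st:
    for t in ["honey_jar","gold_jar","black_jar","egg_timer"]: jar[n]|=cv2.dilate(L(n,t).astype(np.uint8),np.ones((5,5)))>0
jar["side"][205:270,308:345]=True
B=lambda p:[place(box(-.085,.043,-.095,.095,0,.012),p),place(box(.04,.05,-.095,.095,0,.1),p)]
for cams in (("scene","side"),("scene",),("side",)):
    print(cams,fit(B,st,[.5,-.2,0.1],jar,cams))
# white jar, honey, black, gold
for cams in (("scene","side"),("scene",),("side",)):
  print("white",fit(lambda p:[cyl(p[0],p[1],0,.1,.0215)],{n:L(n,"white_jar") for n in st},[.47,.01],None,cams))
  print("black",fit(lambda p:[cyl(p[0],p[1],.012,.105,.020)],{n:L(n,"black_jar") for n in st},[.47,-.26],None,cams))
print("gold",fit(lambda p:[cyl(p[0],p[1],.012,.1,.0225)],{n:L(n,"gold_jar") for n in st},[.47,-.15],None,("scene",)))
for cams in (("scene","side"),("scene",),("side",)):
  ig={n:cv2.dilate(L(n,"black_jar").astype(np.uint8),np.ones((3,3)))>0 for n in st}
  print("honey",fit(lambda p:[cyl(p[0],p[1],.012,.094,.031)],{n:L(n,"honey_jar") for n in st},[.5,-.2],ig,cams))
  print("coaster",fit(lambda p:[cyl(p[0],p[1],0,.006,.045)],{n:L(n,"coaster") for n in st},[.43,-.095],None,cams))
  print("board",fit(lambda p:[place(box(-.075,.075,-.14,.14,0.004,.022),p)],{n:L(n,"board") for n in st},[.42,.21,0],None,cams))
E
```

```text
('scene', 'side') (array([ 0.4673, -0.2484, -0.1783]), np.float64(479.6875))
('scene',) (array([ 0.4663, -0.2477, -0.1645]), np.float64(216.8125))
('side',) (array([ 0.4685, -0.248 , -0.1814]), np.float64(241.25))
white (array([0.471 , 0.0087]), np.float64(159.8125))
black (array([ 0.4364, -0.3055]), np.float64(180.5))
white (array([0.4689, 0.0088]), np.float64(82.0))
black (array([ 0.4357, -0.305 ]), np.float64(72.5))
white (array([0.4711, 0.0078]), np.float64(58.25))
black (array([ 0.4369, -0.3072]), np.float64(54.1875))
gold (array([ 0.4509, -0.1906]), np.float64(229.75))
honey (array([ 0.4638, -0.2542]), np.float64(109.8125))
coaster (array([ 0.4325, -0.0907]), np.float64(79.875))
board (array([0.431 , 0.2425, 0.0111]), np.float64(522.4375))
honey (array([ 0.4633, -0.2535]), np.float64(39.9375))
coaster (array([ 0.431 , -0.0907]), np.float64(39.4375))
board (array([0.4309, 0.2408, 0.0093]), np.float64(212.125))
honey (array([ 0.4634, -0.2557]), np.float64(50.1875))
coaster (array([ 0.4333, -0.0906]), np.float64(30.25))
board (array([0.4316, 0.2433, 0.0211]), np.float64(302.9375))
```

```bash
python3 -m jog '[[0,0,0,0.0231,0],[0,0,0,0.0231,0],[0,0,0,0.0231,0],[0,0,0,0.0231,0],[0,0,0,0.0231,0],[0,0,0,0.0231,0],[0,0,0,0.0231,0],[0,0,0,0.0231,0],[0,0,0,0.0232,0]]'
```

```text
clock: 2.05
tool_pos: [0.2659, 0.5656, 0.2387]
eef_rot: [0.996, -0.091, -0.0, -0.0]
contact_force: [-1.2, 0.4, -0.7]
opening: 1.0
```

```bash
python3 -m jog '[[0.0246,0.0328,0,0,0],[0.0246,0.0328,0,0,0],[0.0246,0.0328,0,0,0],[0.0246,0.0328,0,0,0],[0.0246,0.0328,0,0,0],[0.0246,0.0328,0,0,0],[0.0246,0.0328,0,0,0],[0.0246,0.0328,0,0,0],[0.0246,0.0328,0,0,0],[0.0246,0.0328,0,0,0]]'
```

```text
clock: 3.05
tool_pos: [0.4516, 0.1982, 0.2389]
eef_rot: [0.996, -0.088, 0.0, -0.0]
contact_force: [1.1, 0.1, -1.3]
opening: 0.995
```

```bash
python3 -m jog '[[0.0071,0.0394,0,0,0],[0.0071,0.0394,0,0,0],[0.0071,0.0394,0,0,0],[0.0071,0.0394,0,0,0],[0.0071,0.0394,0,0,0],[0.0071,0.0394,0,0,0],[0.0071,0.0394,0,0,0],[0.0071,0.0394,0,0,0],[0.0071,0.0394,0,0,0],[0.0071,0.0394,0,0,0],[0.0071,0.0394,0,0,0],[0.0071,0.0394,0,0,0],[0.0071,0.0394,0,0,0],[0,0,0,0,0],[0,0,0,0,0]]'
cat > look.py <<'E'
from h import *
import sys
np.set_printoptions(precision=4,suppress=True)
H={"honey_jar":(.094,.0315,.012),"gold_jar":(.1,.0225,.012),"black_jar":(.105,.02,.012),"white_jar":(.1,.0215,0)}
def look(tag,things,cam="wrist"):
    c=r.get_calibration(cam); im=r.snapshot(cam); im2=im[:,:,::-1].copy()
    s=r.get_state(); print(s["clock"],s["tool_pos"])
    out={}
    for t in things:
        o=r.cut_out(t,cam)
        for k in o[:2]: print(t,round(k["score"],2),np.round(k["rect"]),k["pixels"].sum())
        if o:
            out[t]=o[0]["pixels"]; np.save(f"m_{cam}_{tag}_{t}.npy",out[t])
            co,_=cv2.findContours(out[t].astype(np.uint8),cv2.RETR_EXTERNAL,cv2.CHAIN_APPROX_NONE)
            cv2.drawContours(im2,co,-1,(255,0,255),1)
    cv2.imwrite(f"pics/{tag}_raw.png",im[:,:,::-1]); cv2.imwrite(f"pics/{tag}.png",im2)
    np.savez(f"cal_{cam}_{tag}.npz",**{k:np.array(c[k]) for k in("mtx","R","t")})
    return c,out
E
python3 - <<'E'
from look import *
c,o=look("w1",["honey_jar","gold_jar","black_jar","stand","coaster","egg_timer"])
E
```

```text
clock: 4.55
tool_pos: [0.4518, -0.3216, 0.2385]
eef_rot: [0.996, -0.089, -0.0, -0.0]
contact_force: [0.6, 1.5, 0.1]
opening: 0.998
4.6 [ 0.4522 -0.3201  0.2385]
honey_jar 0.62 [283.  82. 347. 148.] 3716
gold_jar 0.6 [268.  28. 321.  87.] 2324
black_jar 0.63 [272. 149. 317. 202.] 1915
stand 0.59 [243.  17. 370. 214.] 12519
coaster 0.71 [232.   1. 304.  31.] 1783
```

View pics/w1.png

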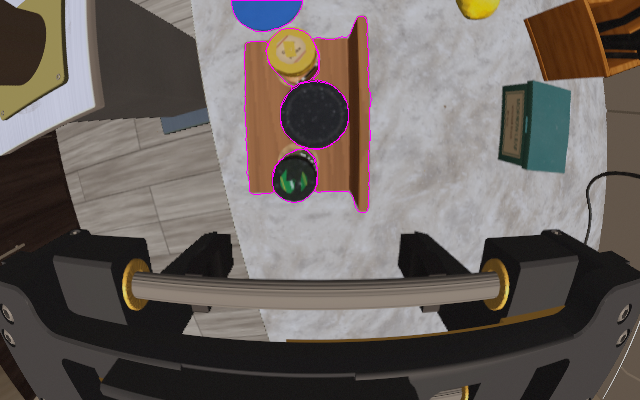

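```bash
cat > wfit.py <<'E'
from look import *
from scipy.optimize import minimize
from stand import box,place
def wmask(c,P,sc=4):
    m=np.zeros((400*sc,640*sc),np.uint8); cv2.fillConvexPoly(m,cv2.convexHull(((projw(c,P)+.5)*sc).astype(np.int32)),1)
    return cv2.resize(m.astype(np.float32),(640,400),interpolation=cv2.INTER_AREA)
def wfit(c,mask,build,p0,ign=None,step=.008):
    def cost(p):
        s=np.zeros((400,640),np.float32)
        for P in build(p): s=np.maximum(s,wmask(c,P))
        d=np.abs(s-mask); 
        if ign is not None: d=d*(~ign)
        return d.sum()
    k=len(p0); sx=np.vstack([p0]+[np.array(p0)+np.eye(k)[i]*(step if i<2 else .05) for i in range(k)])
    o=minimize(cost,p0,method="Nelder-Mead",options=dict(initial_simplex=sx,xatol=1e-4,fatol=.3,maxiter=300)); return o.x,round(o.fun,1)
E
python3 - <<'E'
from wfit import *
z=np.load("cal_wrist_w1.npz"); c={k:z[k] for k in z}
M=lambda t:np.load(f"m_wrist_w1_{t}.npy")
print("cam",-c["R"].T@c["t"])
def jar(t,h,rad,z0=.012): return lambda p:[cyl(p[0],p[1],z0,h,rad)]
print("honey",wfit(c,M("honey_jar"),lambda p:[cyl(p[0],p[1],.09,.016,.0315)],[.465,-.25]))
gi=cv2.dilate(M("honey_jar").astype(np.uint8),np.ones((3,3)))>0
print("gold",wfit(c,M("gold_jar"),jar("g",.1,.0225),[.455,-.19],gi))
print("black",wfit(c,M("black_jar"),jar("b",.105,.02),[.436,-.305],gi))
print("coaster",wfit(c,M("coaster"),lambda p:[cyl(p[0],p[1],0,.006,.045)],[.432,-.09]))
S=M("stand")|M("honey_jar")|M("gold_jar")|M("black_jar")
B=lambda p:[place(box(-.085,.043,-.095,.095,0,.012),p),place(box(.04,.05,-.095,.095,0,.1),p),place(box(.04,.05,-.095,.095,0.09,.1),p)]
ig=cv2.dilate((M("gold_jar")|M("black_jar")).astype(np.uint8),np.ones((5,5)))>0
p,f=wfit(c,S,B,[.467,-.248,-.178],ig); print("stand",p,f)
print(place(np.array([[0,0,0],[-.022,.058,0],[-.022,-.058,0]]),p))
# cap centre check
for t,zt in(("gold_jar",.112),("black_jar",.117),("honey_jar",.106)):
    v,u=np.nonzero(M(t)); print(t,"cap centre approx",ray(c,(u.mean(),v.mean()),zt,True))
E
```

```text
cam [ 0.4626 -0.2569  0.3838]
honey (array([ 0.4625, -0.2521]), np.float64(184.6))
gold (array([ 0.4531, -0.1932]), np.float64(107.0))
black (array([ 0.4348, -0.3056]), np.float64(116.6))
coaster (array([ 0.4305, -0.0892]), np.float64(40.7))
stand [ 0.4641 -0.2504 -0.1609] 432.1
[[ 0.4641 -0.2504  0.    ]
 [ 0.4516 -0.1896  0.    ]
 [ 0.433  -0.3041  0.    ]]
gold_jar cap centre approx [ 0.4537 -0.1972  0.112 ]
black_jar cap centre approx [ 0.4369 -0.3022  0.117 ]
honey_jar cap centre approx [ 0.4627 -0.2523  0.106 ]
```

```bash
python3 -m jog '[[-0.0054,-0.0317,0,0,0.25],[-0.0054,-0.0317,0,0,0.25],[-0.0054,-0.0317,0,0,0.25],[-0.0054,-0.0317,0,0,0.25],[0,0,0,0,0.25],[0,0,0.03,0,0.25],[0,0,0.03,0,0.25],[0,0,0,0,0.25],[0,0,0,0,0.25]]' 25
python3 - <<'E'
from look import *
c,o=look("w2",["gold_jar"])
s=r.get_state(); print(s["tool_pos"],s["opening"])
for n in ["scene"]: cv2.imwrite("pics/s2.png",cv2.resize(r.snapshot(n)[130:330,170:490,::-1],None,fx=2.5,fy=2.5))
E
```

```text
clock: 5.8
tool_pos: [0.453, -0.1927, 0.1789]
eef_rot: [0.996, -0.088, -0.0, 0.0]
contact_force: [0.5, -0.6, -0.4]
opening: 0.752
5.85 [ 0.4536 -0.1929  0.1796]
gold_jar 0.61 [283. 160. 349. 239.] 3753
[ 0.4539 -0.1929  0.1799] 0.7482884989559434
```

View pics/w2.png

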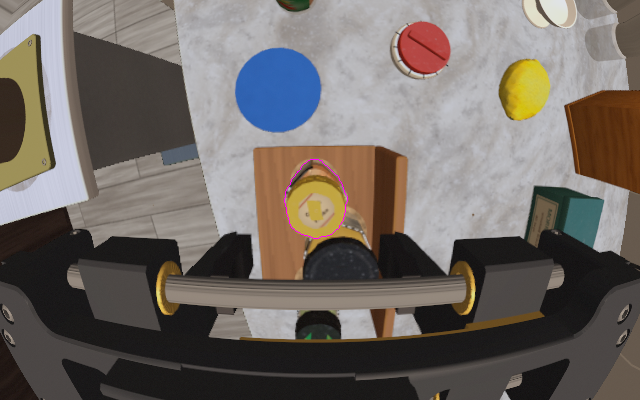

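View pics/s2.png

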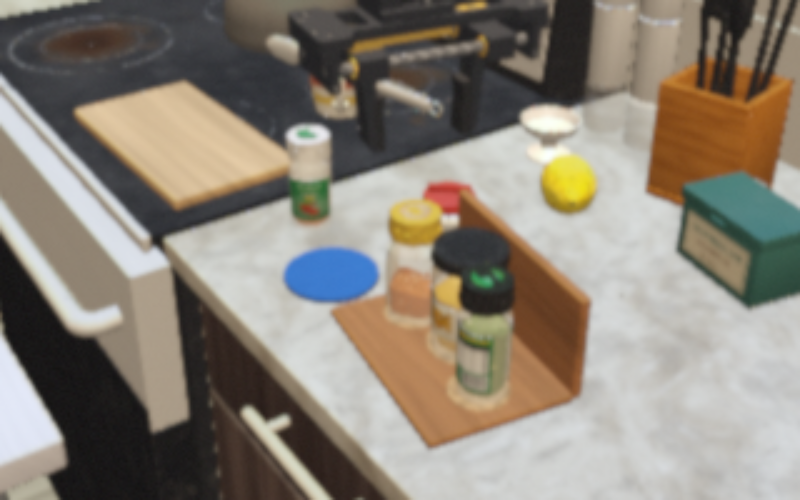

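Run:
```python
from wfit import *
z=np.load("cal_wrist_w2.npz"); c={k:z[k] for k in z}
m=np.load("m_wrist_w2_gold_jar.npy")
p,f=wfit(c,m,lambda p:[cyl(p[0],p[1],.012,.1,.0225)],[.453,-.193]);print(p,f)
# circle of cap by hough on yellow
im=cv2.imread("pics/w2_raw.png"); hsv=cv2.cvtColor(im,cv2.COLOR_BGR2HSV)
y=cv2.inRange(hsv,(18,110,90),(35,255,255)); y[:150]=0;y[250:]=0;y[:,:270]=0;y[:,360:]=0
co,_=cv2.findContours(y,cv2.RETR_EXTERNAL,cv2.CHAIN_APPROX_NONE); k=max(co,key=cv2.contourArea)
print(cv2.minEnclosingCircle(k),cv2.fitEllipse(k)); e=cv2.fitEllipse(k)
print(ray(c,e[0],.112,True))
for q in ((.4531,-.1932),):
    print(projw(c,np.array([[*q,.112]])))
```

```text
[ 0.453  -0.1894] 245.3
((325.5, 213.0), 43.02625274658203) ((319.1099853515625, 211.3647003173828), (60.61747741699219, 78.70347595214844), 140.7672882080078)
[ 0.4552 -0.1923  0.112 ]
[[316.3882 213.0451]]
```

```bash
python3 -m jog '[[0,0,0.0295,0,0.25],[0,0,0.0295,0,0.25],[0,0,0.0295,0,0.25],[0,0,0.0295,0,0.25],[0,0,0,0,0.25],[0,0,0,0,0.25],[0,0,0,0,0.25]]' 10;  python3 -m jog '[[0,0,0,0,0.4],[0,0,0,0,0.4],[0,0,0,0,0.5],[0,0,0,0,0.6],[0,0,0,0,0.6],[0,0,0,0,0.6]]' 10
```

```text
clock: 6.65
tool_pos: [0.4542, -0.1928, 0.0624]
eef_rot: [0.996, -0.088, 0.001, 0.0]
contact_force: [0.7, -0.6, 0.6]
opening: 0.751
clock: 7.25
tool_pos: [0.4533, -0.1924, 0.0616]
eef_rot: [0.996, -0.088, 0.001, 0.0]
contact_force: [-0.6, 0.8, 7.4]
opening: 0.58
```

```bash
python3 -m jog '[[0,0,0,0,0.6],[0,0,0,0,0.6]]' 10
python3 - <<'E'
from look import *
c,o=look("w3",[])
for n in ["scene","side"]: cv2.imwrite(f"pics/{n}3.png",cv2.resize(r.snapshot(n)[170:330,270:430,::-1],None,fx=3.5,fy=3.5))
E
```

```text
clock: 7.45
tool_pos: [0.4533, -0.1924, 0.0616]
eef_rot: [0.996, -0.088, 0.001, 0.0]
contact_force: [-1.4, 0.6, 8.1]
opening: 0.577
7.5 [ 0.4534 -0.1924  0.0616]
```

View pics/w3.png

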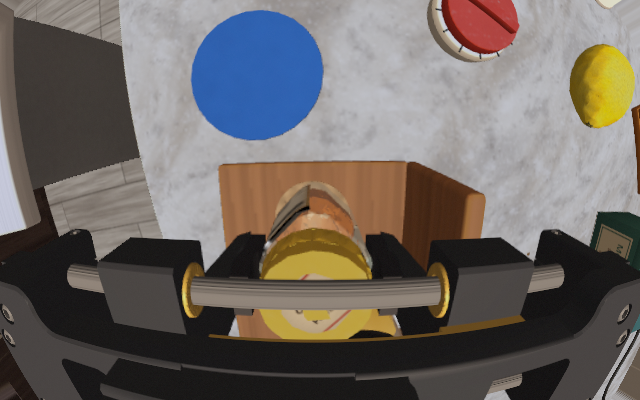

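View pics/scene3.png

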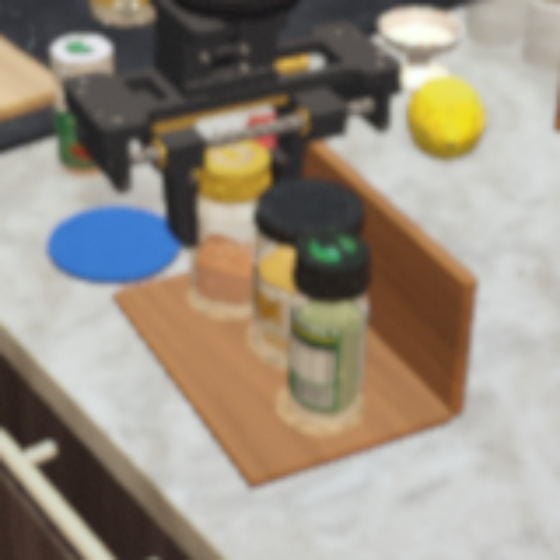

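View pics/side3.png

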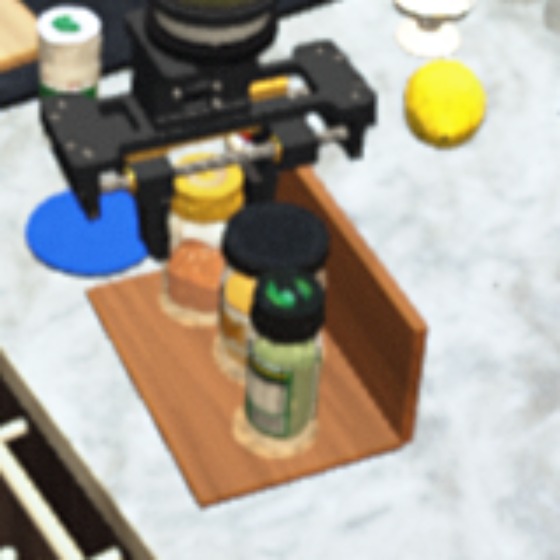

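```bash
python3 -m jog '[[0,0,0,0,0.7],[0,0,0,0,0.7],[0,0,-0.01,0,0.7],[0,0,-0.02,0,0.7],[0,0,-0.03,0,0.7],[0,0,-0.03,0,0.7],[0,0,-0.03,0,0.7],[0,0,-0.02,0,0.7],[0,0,0,0,0.7]]' 20
python3 - <<'E'
from look import *
for n in ["scene"]: cv2.imwrite(f"pics/{n}4.png",cv2.resize(r.snapshot(n)[130:330,270:430,::-1],None,fx=3,fy=3))
E
```

```text
clock: 8.5
tool_pos: [0.4544, -0.1929, 0.2034]
eef_rot: [0.996, -0.088, 0.003, 0.001]
contact_force: [0.3, -0.3, -0.5]
opening: 0.576
```

View pics/scene4.png

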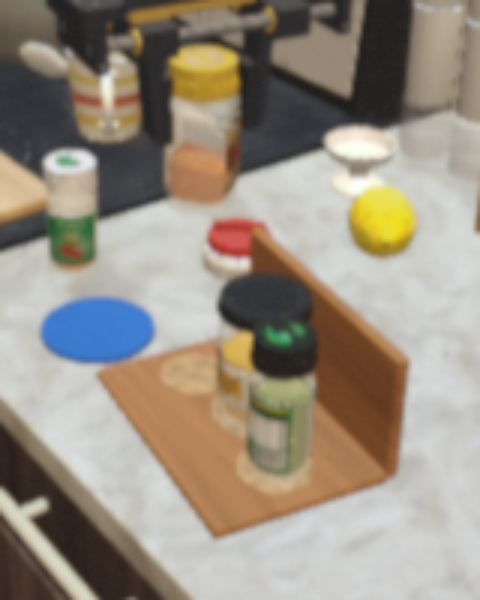

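```bash
python3 -m jog '[[-0.007,-0.02,0,0,0.7],[-0.007,-0.0341,0,0,0.7],[-0.007,-0.0341,0,0,0.7],[-0.007,-0.0341,0,0,0.7],[-0.007,-0.0341,0,0,0.7],[-0.007,-0.0341,0,0,0.7],[-0.007,-0.0341,0,0,0.7],[-0.007,-0.0341,0,0,0.7],[-0.007,-0.0341,0,0,0.7],[-0.007,-0.0341,0,0,0.7],[-0.007,-0.0341,0,0,0.7],[-0.007,-0.0341,0,0,0.7],[-0.007,-0.0341,0,0,0.7],[-0.007,-0.0341,0,0,0.7],[0,0,0,0,0.7],[0,0,0.04,0,0.7],[0,0,0.04,0,0.7],[0,0,0,0,0.7],[0,0,0,0,0.7]]'
python3 - <<'E'
from look import *
for n in ["scene"]: cv2.imwrite(f"pics/{n}5.png",cv2.resize(r.snapshot(n)[100:260,170:370,::-1],None,fx=3.5,fy=3.5))
E
```

```text
clock: 10.45
tool_pos: [0.437, 0.2799, 0.1201]
eef_rot: [0.996, -0.088, -0.001, 0.001]
contact_force: [-0.1, 0.1, -1.0]
opening: 0.574
```

View pics/scene5.png

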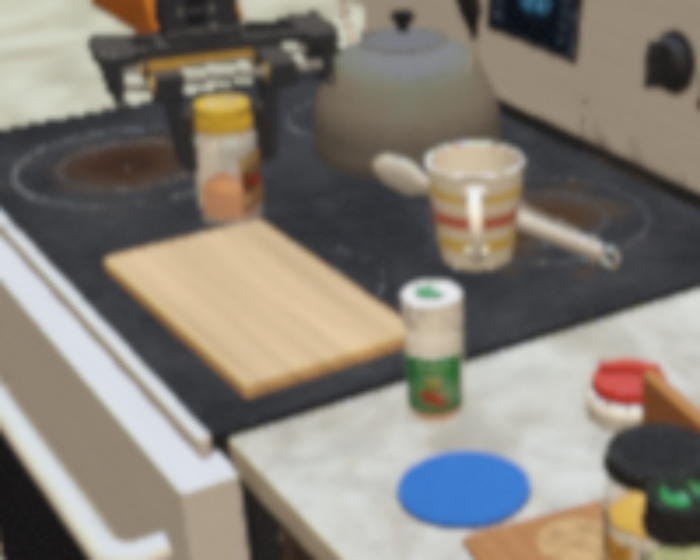

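Run:
```python
from stand import *
np.set_printoptions(precision=3,suppress=True)
c=r.get_calibration("scene")
for p in [(105,262),(260,222),(245,392-8),(410,340-8)]:
    print(p,ray(c,(170+p[0]/3.5,100+p[1]/3.5),.022))
print((proj(c,place(box(-.075,.075,-.14,.14,0.022,.022),(.431,.2425,.011)))-[170,100])*3.5)
print((proj(c,np.array([[.437,.28,.022],[.437,.28,.07]]))-[170,100])*3.5)
```

```text
(105, 262) [0.349 0.36  0.022]
(260, 222) [0.497 0.365 0.022]
(245, 384) [0.359 0.092 0.022]
(410, 332) [0.499 0.096 0.022]
[[238.374 379.261]
 [238.374 379.261]
 [102.45  252.153]
 [102.45  252.153]
 [414.616 325.703]
 [414.616 325.703]
 [259.583 213.849]
 [259.583 213.849]]
[[238.204 269.674]
 [232.391 217.302]]
```

```bash
python3 -m jog '[[0,0,0.025,0,0.7],[0,0,0.016,0,0.7],[0,0,0.004,0,0.7],[0,0,0.0025,0,0.7],[0,0,0,0,0.7],[0,0,0,0,0.7]]'
```

```text
clock: 11.1
tool_pos: [0.4383, 0.2814, 0.0743]
eef_rot: [0.996, -0.088, 0.001, -0.001]
contact_force: [0.1, 0.6, -1.3]
opening: 0.575
```

```bash
python3 -m jog '[[0,0,0.0012,0,0.7],[0,0,0,0,0.7]]'; python3 -m jog '[[0,0,0.001,0,0.7],[0,0,0,0,0.7]]';python3 -m jog '[[0,0,0.001,0,0.7],[0,0,0,0,0.7]]'
```

```text
clock: 11.3
tool_pos: [0.4378, 0.2812, 0.0723]
eef_rot: [0.996, -0.088, 0.0, -0.0]
contact_force: [0.2, 1.0, -0.3]
opening: 0.575
clock: 11.5
tool_pos: [0.4378, 0.2813, 0.0716]
eef_rot: [0.996, -0.088, 0.0, -0.0]
contact_force: [-0.8, -0.3, 5.0]
opening: 0.569
clock: 11.7
tool_pos: [0.4377, 0.2813, 0.0715]
eef_rot: [0.996, -0.088, 0.0, -0.001]
contact_force: [-2.9, -0.1, 13.7]
opening: 0.573
```

```bash
python3 -m jog '[[0,0,-0.0015,0,0.7],[0,0,0,0,0.35],[0,0,0,0,0.25],[0,0,0,0,0.25],[0,0,0,0,0.25],[0,0,-0.02,0,0.25],[0,0,-0.04,0,0.25],[0,0,-0.04,0,0.25],[0,0,-0.03,0,0.25]]'
python3 - <<'E'
from look import *
for n in ["scene"]: cv2.imwrite(f"pics/{n}6.png",cv2.resize(r.snapshot(n)[100:260,170:370,::-1],None,fx=3.5,fy=3.5))
E
```

```text
clock: 12.6
tool_pos: [0.438, 0.2811, 0.2036]
eef_rot: [0.996, -0.088, 0.001, -0.0]
contact_force: [0.6, 0.9, -0.4]
opening: 0.75
```

View pics/scene6.png

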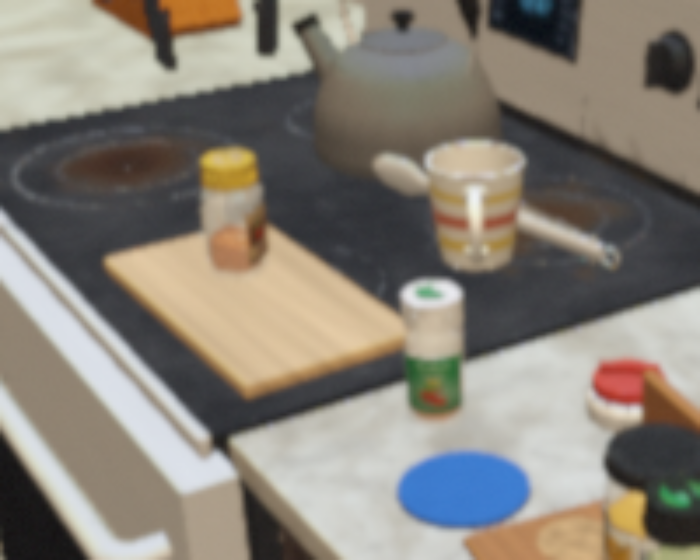

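```bash
python3 -m jog '[[0.006,0.034,0,0,0.25],[0.006,0.034,0,0,0.25],[0.006,0.034,0,0,0.25],[0.006,0.034,0,0,0.25],[0.006,0.034,0,0,0.25],[0.006,0.034,0,0,0.25],[0.006,0.034,0,0,0.25],[0.006,0.034,0,0,0.25],[0.006,0.034,0,0,0.25],[0.006,0.034,0,0,0.25],[0.006,0.034,0,0,0.25],[0.006,0.034,0,0,0.25],[0.006,0.034,0,0,0.25],[0.006,0.034,0,0,0.25],[0.006,0.034,0,0,0.25],[0.006,0.034,0,0,0.25],[0.006,0.034,0,0,0.25],[0,0,0,0,0.25],[0,0,0.02,0,0.25],[0,0,0,0,0.25]]'
python3 - <<'E'
from wfit import *
c,o=look("w7",["black_jar","honey_jar"])
if "black_jar" in o: print(wfit(c,o["black_jar"],lambda p:[cyl(p[0],p[1],.012,.105,.02)],[.4355,-.3055]))
E
```

```text
clock: 14.65
tool_pos: [0.4355, -0.3045, 0.1796]
eef_rot: [0.996, -0.088, -0.002, -0.001]
contact_force: [0.2, 0.1, -0.2]
opening: 0.746
14.7 [ 0.4361 -0.3046  0.1805]
black_jar 0.94 [286. 168. 342. 243.] 3188
black_jar 0.36 [250.  10. 407. 235.] 20720
honey_jar 0.94 [301.  91. 383. 178.] 5829
(array([ 0.4343, -0.3049]), np.float64(188.6))
```

View pics/w7.png

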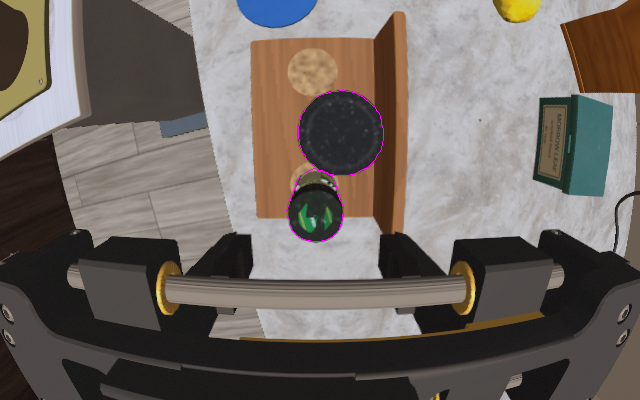

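```bash
python3 -m jog '[[0,0,0.0295,0,0.25],[0,0,0.0295,0,0.25],[0,0,0.0295,0,0.25],[-0.001,0.0005,0.0295,0,0.25],[0,0,0,0,0.25],[0,0,0,0,0.25]]' 10;  python3 -m jog '[[0,0,0,0,0.4],[0,0,0,0,0.45],[0,0,0,0,0.5],[0,0,0,0,0.55],[0,0,0,0,0.6],[0,0,0,0,0.65],[0,0,0,0,0.65],[0,0,0,0,0.7],[0,0,0,0,0.7]]' 10
```

```text
clock: 15.4
tool_pos: [0.4362, -0.3061, 0.0642]
eef_rot: [0.996, -0.088, 0.0, 0.0]
contact_force: [0.3, 0.1, -0.0]
opening: 0.746
clock: 16.3
tool_pos: [0.4356, -0.3063, 0.064]
eef_rot: [0.996, -0.088, -0.0, 0.0]
contact_force: [-1.2, 1.1, 6.1]
opening: 0.455
```

```bash
python3 -m jog '[[0,0,0,0,0.8],[0,0,-0.01,0,0.8],[0,0,-0.02,0,0.8],[0,0,-0.03,0,0.8],[0,0,-0.04,0,0.8],[0,0,-0.03,0,0.8],[0,0,-0.01,0,0.8]]' 20; python3 -m jog '[[-0.0057,-0.0335,0,0,0.8],[-0.0057,-0.0335,0,0,0.8],[-0.0057,-0.0335,0,0,0.8],[-0.0057,-0.0335,0,0,0.8],[-0.0057,-0.0335,0,0,0.8],[-0.0057,-0.0335,0,0,0.8],[-0.0057,-0.0335,0,0,0.8],[-0.0057,-0.0335,0,0,0.8],[-0.0057,-0.0335,0,0,0.8],[-0.0057,-0.0335,0,0,0.8],[-0.0057,-0.0335,0,0,0.8],[-0.0057,-0.0335,0,0,0.8],[-0.0057,-0.0335,0,0,0.8],[-0.0057,-0.0335,0,0,0.8],[0,0,0,0,0.8],[0,0,0.04,0,0.8],[0,0,0.04,0,0.8],[0,0,0,0,0.8]]'
python3 - <<'E'
from look import *
for n in ["scene"]: cv2.imwrite(f"pics/{n}8.png",cv2.resize(r.snapshot(n)[100:290,170:390,::-1],None,fx=3,fy=3))
E
```

```text
clock: 17.0
tool_pos: [0.4373, -0.3071, 0.2067]
eef_rot: [0.996, -0.088, 0.003, 0.001]
contact_force: [-0.2, 0.2, -0.8]
opening: 0.451
clock: 18.8
tool_pos: [0.4361, 0.1677, 0.1196]
eef_rot: [0.996, -0.088, -0.004, 0.003]
contact_force: [-0.7, -0.8, -1.1]
opening: 0.452
```

View pics/scene8.png

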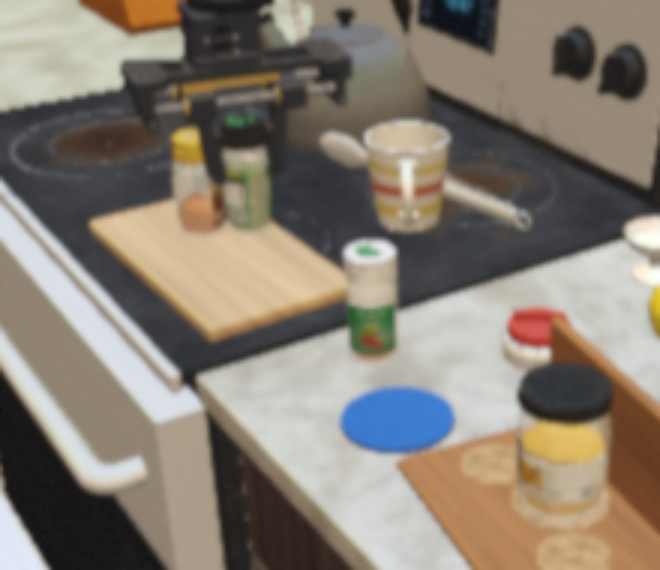

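```bash
python3 -m jog '[[0,0,0.025,0,0.8],[0,0,0.016,0,0.8],[0,0,0.003,0,0.8],[0,0,0,0,0.8],[0,0,0.001,0,0.8],[0,0,0,0,0.8]]'; python3 -m jog '[[0,0,0.001,0,0.8],[0,0,0,0,0.8]]'
```

```text
clock: 19.45
tool_pos: [0.44, 0.1697, 0.0796]
eef_rot: [0.996, -0.088, 0.001, -0.0]
contact_force: [0.3, -0.6, -0.7]
opening: 0.451
clock: 19.65
tool_pos: [0.4395, 0.1696, 0.0778]
eef_rot: [0.996, -0.088, 0.0, -0.0]
contact_force: [-0.9, 0.2, -1.8]
opening: 0.452
```

```bash
python3 -m jog '[[0,0,0.0025,0,0.8],[0,0,0,0,0.8]]'; python3 -m jog '[[0,0,0.001,0,0.8],[0,0,0,0,0.8]]';python3 -m jog '[[0,0,0.001,0,0.8],[0,0,0,0,0.8]]'
```

```text
clock: 19.85
tool_pos: [0.4392, 0.1695, 0.0748]
eef_rot: [0.996, -0.088, -0.0, 0.0]
contact_force: [0.2, 0.6, -2.0]
opening: 0.455
clock: 20.05
tool_pos: [0.4393, 0.1695, 0.074]
eef_rot: [0.996, -0.088, -0.0, -0.0]
contact_force: [0.1, 0.1, -0.0]
opening: 0.451
clock: 20.25
tool_pos: [0.4393, 0.1695, 0.0739]
eef_rot: [0.996, -0.088, 0.0, -0.0]
contact_force: [-1.9, -0.4, 11.8]
opening: 0.451
```

```bash
python3 -m jog '[[0,0,-0.0012,0,0.8],[0,0,0,0,0.45],[0,0,0,0,0.3],[0,0,0,0,0.25],[0,0,0,0,0.25],[0,0,-0.02,0,0.25],[0,0,-0.04,0,0],[0,0,-0.04,0,0],[0,0,-0.03,0,0]]'
python3 - <<'E'
from look import *
print(r.get_state()["q"])
for n in ["scene"]: cv2.imwrite(f"pics/{n}9.png",cv2.resize(r.snapshot(n)[100:290,170:390,::-1],None,fx=3,fy=3))
E
```

```text
clock: 21.15
tool_pos: [0.4396, 0.1695, 0.2062]
eef_rot: [0.996, -0.088, 0.001, -0.0]
contact_force: [-0.4, -0.4, -0.2]
opening: 0.989
[-0.5722  0.5529  0.1649  2.0651 -0.1701  0.5347 -0.4611]
```

View pics/scene9.png

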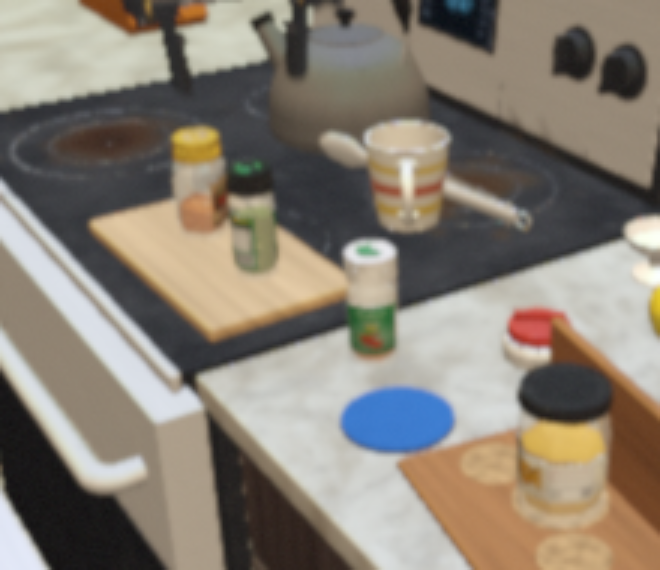

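```bash
python3 -m jog '[[0,0,0,-0.0227,0],[0,0,0,-0.0227,0],[0,0,0,-0.0227,0],[0,0,0,-0.0227,0],[0,0,0,-0.0227,0],[0,0,0,-0.0227,0],[0,0,0,-0.0227,0],[0,0,0,-0.0227,0],[0,0,0,-0.0227,0],[0,0,0,-0.0227,0],[0,0,0,-0.023,0],[0,0,0,0,0]]'; python3 -m jog '[[-0.0316,0.0075,0,0,0],[-0.0316,0.0075,0,0,0],[-0.0316,0.0075,0,0,0],[-0.0316,0.0075,0,0,0],[-0.0316,0.0075,0,0,0],[-0.0316,0.0075,0,0,0],[-0.0316,0.0075,0,0,0],[-0.0316,0.0075,0,0,0],[-0.0316,0.0075,0,0,0],[-0.0316,0.0075,0,0,0],[-0.0316,0.0075,0,0,0],[-0.0316,0.0075,0,0,0],[-0.0316,0.0075,0,0,0],[0,0,0,0,0],[0,0,0,0,0]]';python3 - <<'E'
from wfit import *
c,o=look("w10",["honey_jar","coaster","stand","white_jar"])
if "honey_jar" in o: print(wfit(c,o["honey_jar"],lambda p:[cyl(p[0],p[1],.09,.016,.0315)],[.463,-.2525]),wfit(c,o["honey_jar"],lambda p:[cyl(p[0],p[1],.012,.08,.03),cyl(p[0],p[1],.09,.016,.0315)],[.463,-.2525]))
E
```

```text
clock: 22.4
tool_pos: [0.4391, 0.1693, 0.2039]
eef_rot: [0.766, 0.642, -0.0, -0.0]
contact_force: [0.0, 0.0, -0.6]
opening: 0.998
clock: 23.9
tool_pos: [0.4631, -0.2523, 0.2038]
eef_rot: [0.768, 0.641, 0.0, -0.0]
contact_force: [-0.8, 0.2, 0.1]
opening: 0.999
23.95 [ 0.4633 -0.2511  0.2039]
honey_jar 0.63 [279. 155. 352. 236.] 4831
coaster 0.77 [412.  90. 479. 166.] 3900
coaster 0.58 [629. 104. 640. 112.] 81
stand 0.61 [225. 100. 413. 253.] 20315
white_jar 0.8 [502. 134. 576. 180.] 2488
(array([ 0.4604, -0.2518]), np.float64(366.6)) (array([ 0.4612, -0.2519]), np.float64(180.6))
```

View pics/w10.png

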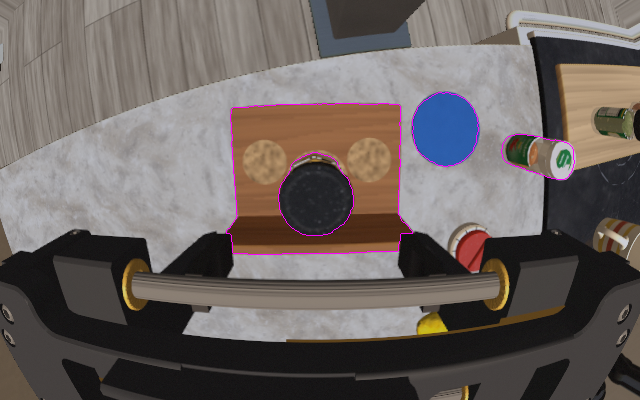

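Run:
```python
from wfit import *
z=np.load("cal_wrist_w10.npz"); c={k:z[k] for k in z}
M=lambda t:np.load(f"m_wrist_w10_{t}.npy")
im=cv2.imread("pics/w10_raw.png")
a=ray(c,(265,161.5),.012,True);b=ray(c,(369.5,160),.012,True);print("pads R,L",a,b,np.linalg.norm(a-b))
d=(b-a)[:2]; yaw=np.arctan2(-d[0],d[1]); m=((a+b)/2)[:2]; print("yaw",yaw,"origin",m+.022*np.array([np.cos(yaw),np.sin(yaw)]))
print("coaster",wfit(c,M("coaster"),lambda p:[cyl(p[0],p[1],0,.006,.045)],[.432,-.09]))
print("white",wfit(c,M("white_jar"),lambda p:[cyl(p[0],p[1],0,.1,.0215)],[.47,.009]))
S=M("stand")|M("honey_jar")
B=lambda p:[place(box(-.085,.043,-.095,.095,0,.012),p),place(box(.04,.05,-.095,.095,0,.1),p),place(box(.04,.05,-.095,.095,0.09,.1),p)]
ig=np.zeros((400,640),bool); ig[225:]=True
print("stand",wfit(c,S,B,[.466,-.25,-.17],ig))
crop=cv2.resize(im[90:250,220:420],None,fx=4,fy=4,interpolation=cv2.INTER_CUBIC)
cv2.imwrite("pics/c10.png",crop[:600,:800])
```

```text
pads R,L [ 0.4327 -0.3031  0.012 ] [ 0.4516 -0.1891  0.012 ] 0.11554367342934105
yaw -0.16398967955405758 origin [ 0.4638 -0.2497]
coaster (array([ 0.4311, -0.0887]), np.float64(263.5))
white (array([0.4669, 0.0083]), np.float64(203.0))
stand (array([ 0.4622, -0.2506, -0.1608]), np.float64(284.6))
```

View pics/c10.png

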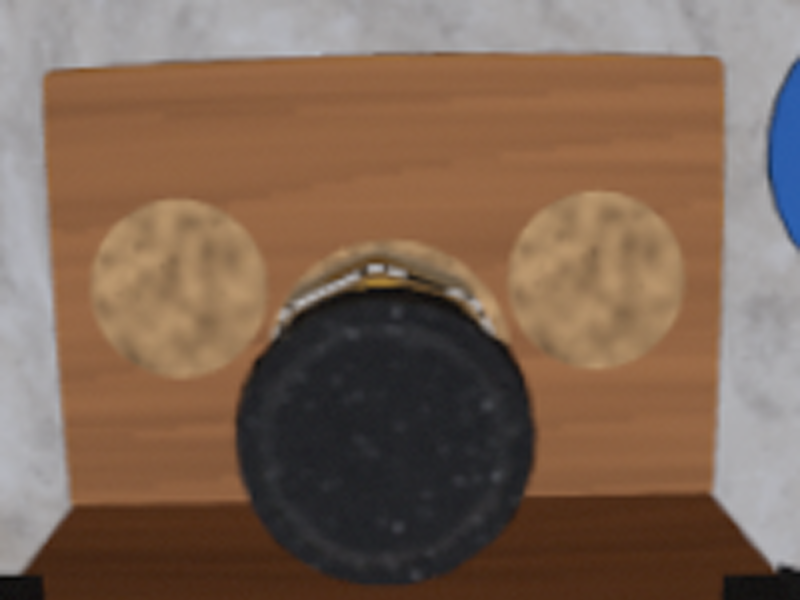

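```bash
python3 -m jog '[[-0.0005,-0.001,0.0298,0,0],[0,0,0.0298,0,0],[0,0,0.0298,0,0],[0,0,0.0298,0,0],[0,0,0,0,0],[0,0,0.0298,0,0],[0,0,0,0,0],[0,0,0,0,0]]' 10; python3 -m jog '[[0,0,0,0,0.1],[0,0,0,0,0.15],[0,0,0,0,0.2],[0,0,0,0,0.25],[0,0,0,0,0.3],[0,0,0,0,0.35],[0,0,0,0,0.35],[0,0,0,0,0.35]]' 10
```

```text
clock: 24.95
tool_pos: [0.4628, -0.2521, 0.0563]
eef_rot: [0.766, 0.642, 0.0, 0.0]
contact_force: [0.4, 0.4, 0.2]
opening: 1.004
clock: 25.75
tool_pos: [0.4626, -0.2523, 0.0555]
eef_rot: [0.766, 0.642, 0.0, 0.0]
contact_force: [-1.0, 0.8, 5.7]
opening: 0.713
```

```bash
python3 -m jog '[[0,0,0,0,0.5],[0,0,0,0,0.5],[0,0,-0.01,0,0.5],[0,0,-0.02,0,0.5],[0,0,-0.03,0,0.5],[0,0,-0.03,0,0.5],[0,0,-0.015,0,0.5],[0,0,0,0,0.5]]' 30
python3 - <<'E'
from look import *
for n in ["scene"]: cv2.imwrite(f"pics/{n}11.png",cv2.resize(r.snapshot(n)[130:330,250:450,::-1],None,fx=3,fy=3))
E
```

```text
clock: 26.55
tool_pos: [0.4633, -0.2529, 0.1622]
eef_rot: [0.767, 0.642, 0.001, 0.002]
contact_force: [1.0, 0.2, -3.1]
opening: 0.709
```

View pics/scene11.png

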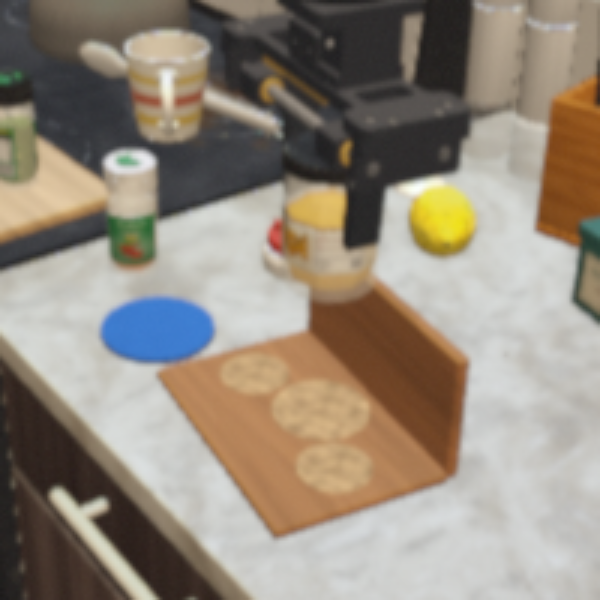

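```bash
python3 -m jog '[[0.0258,-0.0099,0,0,0.5],[0.0258,-0.0099,0,0,0.5],[0.0258,-0.0099,0,0,0.5],[0.0258,-0.0099,0,0,0.5],[0.0258,-0.0099,0,0,0.5],[0.0258,-0.0099,0,0,0.5],[0,0,0,0,0.5],[0,0,0.03,0,0.5],[0,0,0.03,0,0.5],[0,0,0.02,0,0.5],[0,0,0,0,0.5],[0,0,0,0,0.5]]'
python3 - <<'E'
from wfit import *
c,o=look("w12",["honey_jar","coaster"])
for n in ["scene"]: cv2.imwrite(f"pics/{n}12.png",cv2.resize(r.snapshot(n)[130:330,220:420,::-1],None,fx=3,fy=3))
E
```

```text
clock: 27.8
tool_pos: [0.4305, -0.0899, 0.0798]
eef_rot: [0.767, 0.642, -0.001, -0.001]
contact_force: [0.2, 0.4, -2.4]
opening: 0.707
27.85 [ 0.431  -0.0898  0.0804]
honey_jar 0.79 [238. 178. 391. 339.] 15069
coaster 0.74 [258. 149. 376. 228.] 3912
```

View pics/scene12.png

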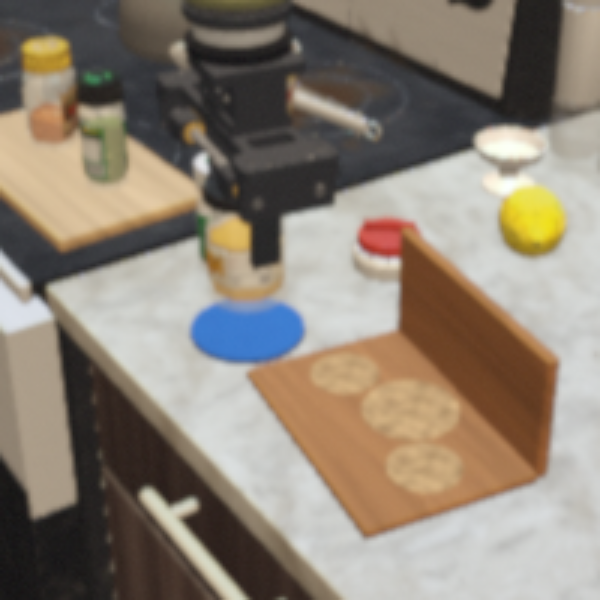

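View pics/w12.png

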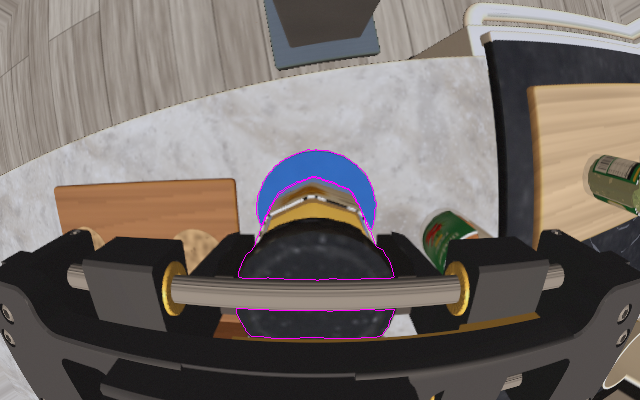

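```bash
python3 -m jog '[[0,0,0.018,0,0.5],[0,0,0.007,0,0.5],[0,0,0.002,0,0.5],[0,0,0,0,0.5],[0,0,0.001,0,0.5],[0,0,0,0,0.5]]'; python3 -m jog '[[0,0,0.001,0,0.5],[0,0,0,0,0.5]]'; python3 -m jog '[[0,0,0.001,0,0.5],[0,0,0,0,0.5]]'
```

```text
clock: 28.6
tool_pos: [0.4312, -0.0895, 0.0525]
eef_rot: [0.767, 0.642, 0.0, 0.0]
contact_force: [0.4, -0.2, -2.4]
opening: 0.71
clock: 28.8
tool_pos: [0.4311, -0.0895, 0.0513]
eef_rot: [0.766, 0.642, 0.0, 0.0]
contact_force: [-0.5, 0.3, -2.9]
opening: 0.708
clock: 29.0
tool_pos: [0.431, -0.0895, 0.0501]
eef_rot: [0.766, 0.642, -0.0, -0.0]
contact_force: [-0.7, 0.5, -2.8]
opening: 0.712
```

```bash
python3 -m jog '[[0,0,0.001,0,0.5],[0,0,0,0,0.5]]'; python3 -m jog '[[0,0,0.001,0,0.5],[0,0,0,0,0.5]]'
```

```text
clock: 29.2
tool_pos: [0.431, -0.0895, 0.0495]
eef_rot: [0.766, 0.642, 0.0, 0.0]
contact_force: [-0.3, 0.5, 2.8]
opening: 0.709
clock: 29.4
tool_pos: [0.4311, -0.0895, 0.0494]
eef_rot: [0.766, 0.642, 0.0, 0.001]
contact_force: [-1.2, 0.6, 16.1]
opening: 0.709
```

```bash
python3 -m jog '[[0,0,-0.0015,0,0.5],[0,0,0,0,0.2],[0,0,0,0,0.1],[0,0,0,0,0.05],[0,0,0,0,0.05],[0,0,-0.02,0,0.05],[0,0,-0.04,0,0.1],[0,0,-0.04,0,0.2],[0,0,-0.05,0,0.25],[0,0,0,0,0.25],[0,0,0,0,0.25]]'
python3 - <<'E'
from wfit import *
c,o=look("w13",["honey_jar","coaster","white_jar","stand"])
print("honey",wfit(c,o["honey_jar"],lambda p:[cyl(p[0],p[1],.006,.08,.03),cyl(p[0],p[1],.084,.016,.0315)],[.431,-.0895]))
print("coaster",wfit(c,o["coaster"],lambda p:[cyl(p[0],p[1],0,.006,.045)],[.432,-.09],cv2.dilate(o["honey_jar"].astype(np.uint8),np.ones((5,5)))>0))
if "white_jar" in o: print("white",wfit(c,o["white_jar"],lambda p:[cyl(p[0],p[1],0,.1,.0215)],[.47,.009]))
E
```

```text
clock: 30.5
tool_pos: [0.4314, -0.0899, 0.2005]
eef_rot: [0.767, 0.642, 0.001, 0.001]
contact_force: [-0.1, -0.9, -0.8]
opening: 0.751
30.55 [ 0.4305 -0.0899  0.1994]
honey_jar 0.66 [283. 154. 352. 236.] 4837
coaster 0.67 [277. 137. 357. 188.] 1431
white_jar 0.92 [389. 174. 454. 242.] 2879
stand 0.81 [119. 156. 269. 280.] 12187
stand 0.21 [464.  83. 614. 212.] 11979
honey (array([ 0.4301, -0.0894]), np.float64(135.8))
coaster (array([ 0.4313, -0.089 ]), np.float64(61.2))
white (array([0.4669, 0.0081]), np.float64(182.6))
```

View pics/w13.png

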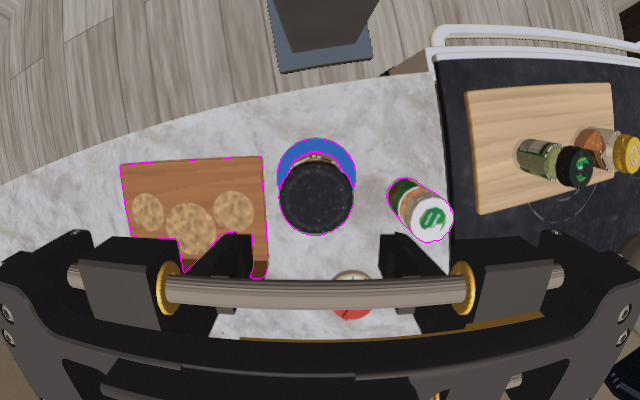

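```bash
python3 -m jog '[[0.0258,0.005,0,0,0.25],[0.0258,0.005,0,0,0.25],[0.0258,0.005,0,0,0.25],[0.0258,0.005,0,0,0.25],[0,0,0,0,0.25],[0,0,0,0,0.25]]'
python3 - <<'E'
from wfit import *
c,o=look("w14",["white_jar","honey_jar"])
if "white_jar" in o: print("white",wfit(c,o["white_jar"],lambda p:[cyl(p[0],p[1],0,.1,.0215)],[.47,.009]))
E
```

```text
clock: 31.35
tool_pos: [0.4681, 0.0088, 0.1988]
eef_rot: [0.766, 0.643, -0.001, -0.001]
contact_force: [-0.3, -1.0, -0.8]
opening: 0.756
31.4 [0.4678 0.0078 0.1989]
white_jar 0.84 [291. 162. 340. 224.] 2502
honey_jar 0.68 [165. 138. 250. 214.] 5046
honey_jar 0.6 [517. 104. 602. 156.] 3263
white (array([0.4665, 0.0091]), np.float64(196.6))
```

View pics/w14.png

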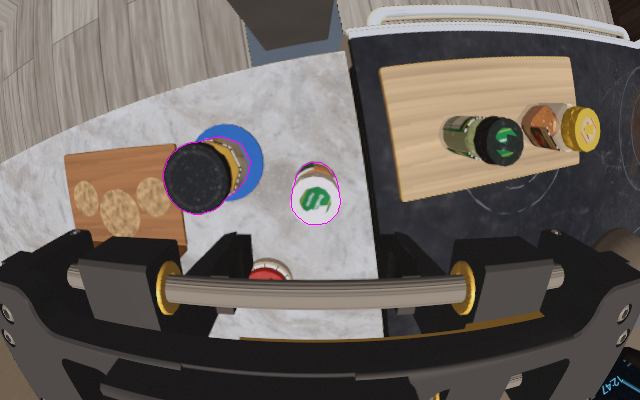

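```bash
python3 -m jog '[[0.0003,-0.001,0.0298,0,0.25],[0,0,0.0298,0,0.25],[0,0,0.0298,0,0.25],[0,0,0.0298,0,0.25],[0,0,0.0298,0,0.25],[0,0,0,0,0.25],[0,0,0,0,0.25]]' 10;  python3 -m jog '[[0,0,0,0,0.4],[0,0,0,0,0.45],[0,0,0,0,0.5],[0,0,0,0,0.55],[0,0,0,0,0.6],[0,0,0,0,0.65],[0,0,0,0,0.65],[0,0,0,0,0.7],[0,0,0,0,0.7]]' 10
```

```text
clock: 32.2
tool_pos: [0.4674, 0.0083, 0.0508]
eef_rot: [0.767, 0.642, -0.001, -0.0]
contact_force: [0.2, 0.2, -0.1]
opening: 0.75
clock: 33.1
tool_pos: [0.4684, 0.0089, 0.0516]
eef_rot: [0.767, 0.642, 0.001, 0.001]
contact_force: [-0.7, -1.2, 6.7]
opening: 0.477
```

```bash
python3 -m jog '[[0,0,0,0,0.8],[0,0,-0.01,0,0.8],[0,0,-0.03,0,0.8],[0,0,-0.04,0,0.8],[0,0,-0.04,0,0.8],[0,0,-0.015,0,0.8],[0,0,0,0,0.8]]' 20
python3 - <<'E'
from look import *
for n in ["scene","side"]:
    im=r.snapshot(n)[:,:,::-1].copy(); cv2.imwrite(f"pics/{n}15.png",im)
    cv2.imwrite(f"pics/{n}15c.png",cv2.resize(im[220:330,285:405],None,fx=5,fy=5,interpolation=cv2.INTER_CUBIC))
E
```

```text
clock: 33.8
tool_pos: [0.469, 0.009, 0.1882]
eef_rot: [0.767, 0.642, 0.002, 0.001]
contact_force: [0.7, -0.2, -2.4]
opening: 0.477
```

View pics/scene15c.png

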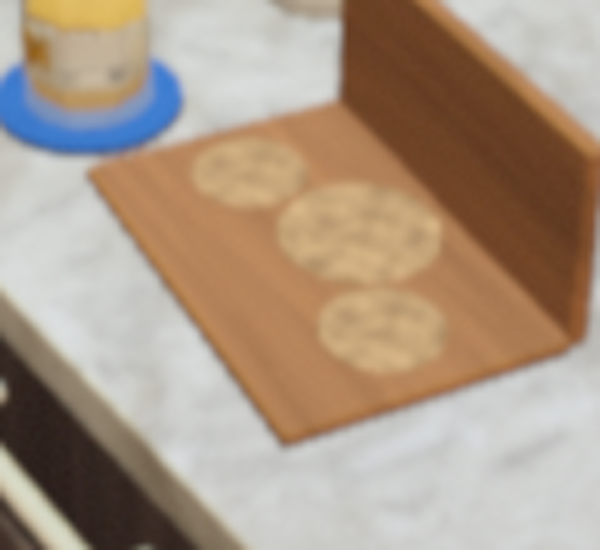

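View pics/side15c.png

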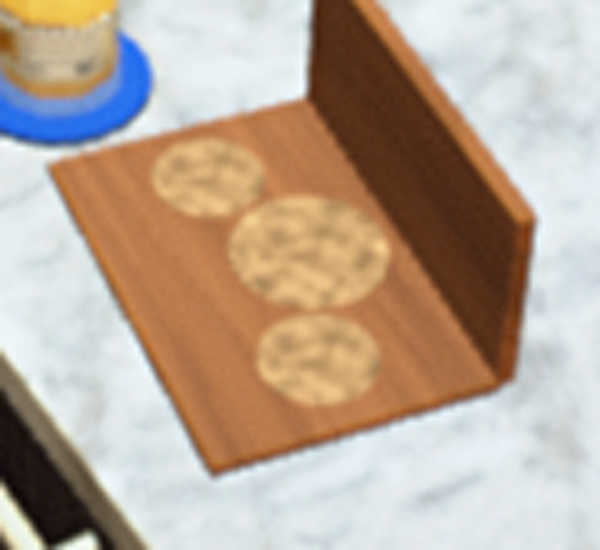

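Run:
```python
from look import *
for n in ["scene","side"]:
    im=cv2.imread(f"pics/{n}15.png")[220:330,285:405]; c=r.get_calibration(n)
    lab=cv2.cvtColor(im,cv2.COLOR_BGR2HSV); 
    m=((lab[:,:,2]>150)&(lab[:,:,1]>60)&(lab[:,:,0]<25)).astype(np.uint8)
    m=cv2.morphologyEx(m,cv2.MORPH_CLOSE,np.ones((3,3)))
    k,l,s,cc=cv2.connectedComponentsWithStats(m)
    cv2.imwrite(f"pics/{n}15m.png",cv2.resize(m*255,None,fx=4,fy=4))
    for i in range(1,k):
        if s[i,4]>60:
            co,_=cv2.findContours((l==i).astype(np.uint8),cv2.RETR_EXTERNAL,cv2.CHAIN_APPROX_NONE)
            e=cv2.fitEllipse(co[0]); print(n,s[i],e[0],ray(c,np.array(e[0])+[285,220],.012),ray(c,cc[i]+[285,220],.012))
```

```text
scene [  4   0  25  22 353] (16.650056838989258, 9.35977840423584) [ 0.4466 -0.0636  0.012 ] [ 0.4468 -0.0607  0.012 ]
scene [ 84   0  36  32 151] (105.99019622802734, 18.16539192199707) [ 0.5961 -0.2131  0.012 ] [ 0.5978 -0.202   0.012 ]
scene [  18   20   99   69 3645] (64.87100219726562, 54.2260627746582) [ 0.4369 -0.2648  0.012 ] [ 0.4368 -0.2623  0.012 ]
side [  0   0  24  19 366] (11.298208236694336, 8.17730712890625) [ 0.4417 -0.0773  0.012 ] [ 0.4417 -0.0766  0.012 ]
side [ 71   0  36  45 199] (89.21700286865234, 21.957599639892578) [ 0.5711 -0.2087  0.012 ] [ 0.5711 -0.2084  0.012 ]
side [  10   20   92   74 3806] (53.475181579589844, 56.552032470703125) [ 0.4407 -0.2608  0.012 ] [ 0.4402 -0.2588  0.012 ]
```

Run:
```python
from look import *
for n,P in {"scene":[(359.5,233),(248.5,173.5),(382,331)],"side":[(309.5,252),(210,177.5),(319,360)]}.items():
    c=r.get_calibration(n)
    for p in P: print(n,ray(c,(np.array(p)+.5)/5-.5+[285,220],.012))
```

```text
scene [ 0.4645 -0.2515  0.012 ]
scene [ 0.4512 -0.1908  0.012 ]
scene [ 0.4327 -0.3057  0.012 ]
side [ 0.4661 -0.2529  0.012 ]
side [ 0.4541 -0.1921  0.012 ]
side [ 0.4348 -0.3068  0.012 ]
```

```bash
python3 -m jog '[[-0.0321,0.0052,0,0,0.8],[-0.0321,0.0052,0,0,0.8],[-0.0321,0.0052,0,0,0.8],[-0.0321,0.0052,0,0,0.8],[-0.0321,0.0052,0,0,0.8],[-0.0321,0.0052,0,0,0.8],[-0.0321,0.0052,0,0,0.8],[-0.0321,0.0052,0,0,0.8],[0,0,0,0,0.8],[0,0,0.035,0,0.8],[0,0,0.035,0,0.8],[0,0,0.025,0,0.8],[0,0,0,0,0.8],[0,0,0,0,0.8],[0,0,0,0,0.8]]'
python3 - <<'E'
from wfit import *
c,o=look("w16",["white_jar"])
cv2.imwrite("pics/w16c.png",cv2.resize(cv2.imread("pics/w16_raw.png")[100:360,180:460],None,fx=2.3,fy=2.3))
im=r.snapshot("side")[:,:,::-1]; cv2.imwrite(f"pics/side16c.png",cv2.resize(im[190:330,265:405],None,fx=4,fy=4,interpolation=cv2.INTER_CUBIC))
E
```

```text
clock: 35.4
tool_pos: [0.4645, -0.2508, 0.0915]
eef_rot: [0.766, 0.642, 0.0, 0.0]
contact_force: [0.3, 0.8, -0.9]
opening: 0.475
35.45 [ 0.4647 -0.251   0.0918]
```

View pics/w16c.png

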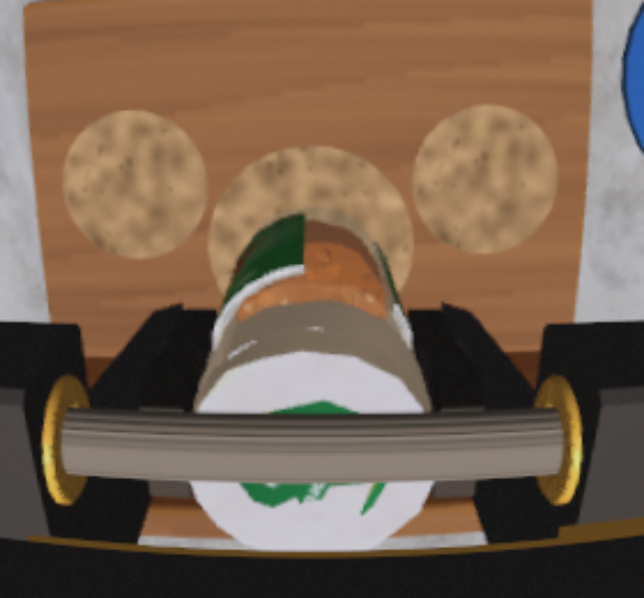

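View pics/side16c.png

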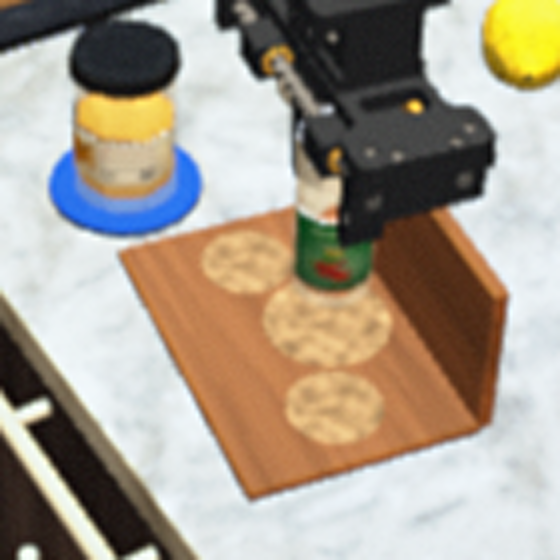

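```bash
python3 -m jog '[[0,0,0.018,0,0.8],[0,0,0.006,0,0.8],[0,0,0,0,0.8],[0,0,0.002,0,0.8],[0,0,0,0,0.8]]'; python3 -m jog '[[0,0,0.001,0,0.8],[0,0,0,0,0.8]]'; python3 -m jog '[[0,0,0.001,0,0.8],[0,0,0,0,0.8]]'
```

```text
clock: 36.05
tool_pos: [0.4641, -0.2511, 0.065]
eef_rot: [0.766, 0.642, 0.0, 0.0]
contact_force: [-0.0, 0.1, -1.4]
opening: 0.478
clock: 36.25
tool_pos: [0.4639, -0.2511, 0.0639]
eef_rot: [0.766, 0.642, 0.0, 0.0]
contact_force: [-0.4, 0.4, -1.3]
opening: 0.477
clock: 36.45
tool_pos: [0.464, -0.2512, 0.0636]
eef_rot: [0.766, 0.642, -0.0, 0.0]
contact_force: [-1.4, 0.2, 8.4]
opening: 0.478
```

Seated. Release, back off and check.

```bash
python3 -m jog '[[0,0,-0.0008,0,0.8],[0,0,0,0,0.4],[0,0,0,0,0.3],[0,0,0,0,0.25],[0,0,0,0,0.25],[0,0,-0.02,0,0.25],[0,0,-0.04,0,0.25],[0,0,-0.04,0,0.25],[0,0,-0.04,0,0.25],[0,0,0,0,0.25],[0,0,0,0,0.25]]'
python3 - <<'E'
from wfit import *
c,o=look("w17",["white_jar","stand"])
print("white",wfit(c,o["white_jar"],lambda p:[cyl(p[0],p[1],.012,.1,.0215)],[.464,-.251]))
cv2.imwrite("pics/w17c.png",cv2.resize(cv2.imread("pics/w17_raw.png")[80:340,180:460],None,fx=2.3,fy=2.3))
im=r.snapshot("side")[:,:,::-1]; cv2.imwrite(f"pics/side17c.png",cv2.resize(im[190:330,265:405],None,fx=4,fy=4,interpolation=cv2.INTER_CUBIC))
for n in("scene","side"):
    c,o=look("x17"+n,["white_jar","gold_jar","black_jar","honey_jar"],n)
E
python3 - <<'E'
from stand import *
def m(n,t): return np.load(f"m_{n}_x17{n}_{t}.npy")
for n in("scene","side"):
    try: print(n,"white",fit(lambda p:[cyl(p[0],p[1],.012,.1,.0215)],{n:m(n,"white_jar")},[.464,-.25],None,(n,)))
    except Exception as e: print(e)
    try: print(n,"honey",fit(lambda p:[cyl(p[0],p[1],.006,.094,.031)],{n:m(n,"honey_jar")},[.431,-.09],None,(n,)))
    except Exception as e: print(e)
    try: print(n,"gold",fit(lambda p:[cyl(p[0],p[1],.022,.1,.0225)],{n:m(n,"gold_jar")},[.438,.281],None,(n,)))
    except Exception as e: print(e)
    try: print(n,"black",fit(lambda p:[cyl(p[0],p[1],.022,.105,.02)],{n:m(n,"black_jar")},[.439,.17],None,(n,)))
    except Exception as e: print(e)
E
```

```text
clock: 37.55
tool_pos: [0.464, -0.2514, 0.2041]
eef_rot: [0.767, 0.642, 0.0, 0.001]
contact_force: [-0.3, 0.2, 0.3]
opening: 0.748
37.6 [ 0.4632 -0.2512  0.203 ]
white_jar 0.77 [290. 163. 342. 224.] 2634
white_jar 0.4 [428.  98. 514. 168.] 4799
stand 0.81 [224. 101. 417. 250.] 21576
white (array([ 0.4617, -0.2509]), np.float64(210.9))
37.8 [ 0.4631 -0.2507  0.2022]
white_jar 0.63 [346. 220. 368. 272.] 1027
white_jar 0.16 [282. 233. 320. 252.] 283
gold_jar 0.85 [230. 144. 244. 176.] 589
gold_jar 0.74 [306. 209. 405. 307.] 4878
black_jar 0.81 [244. 156. 263. 194.] 570
honey_jar 0.85 [288. 199. 316. 246.] 1257
38.05 [ 0.4637 -0.2509  0.2031]
white_jar 0.57 [338. 231. 359. 280.] 927
gold_jar 0.84 [222. 121. 242. 162.] 662
black_jar 0.76 [242. 137. 258. 178.] 570
honey_jar 0.64 [283. 192. 311. 242.] 1163
scene white (array([ 0.46416174, -0.25148315]), np.float64(76.25))
scene honey (array([ 0.43145471, -0.092948  ]), np.float64(72.1875))
scene gold (array([0.43821851, 0.28038171]), np.float64(65.375))
scene black (array([0.44029558, 0.1707918 ]), np.float64(52.125))
side white (array([ 0.46569609, -0.25182449]), np.float64(77.3125))
side honey (array([ 0.43361017, -0.09108337]), np.float64(103.6875))
side gold (array([0.43883252, 0.27945337]), np.float64(59.25))
side black (array([0.44314795, 0.17091309]), np.float64(81.6875))
```

View pics/w17c.png

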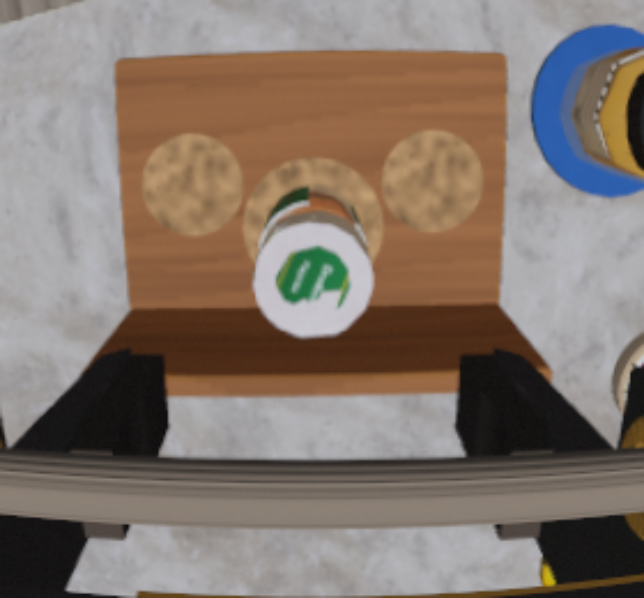

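View pics/side17c.png

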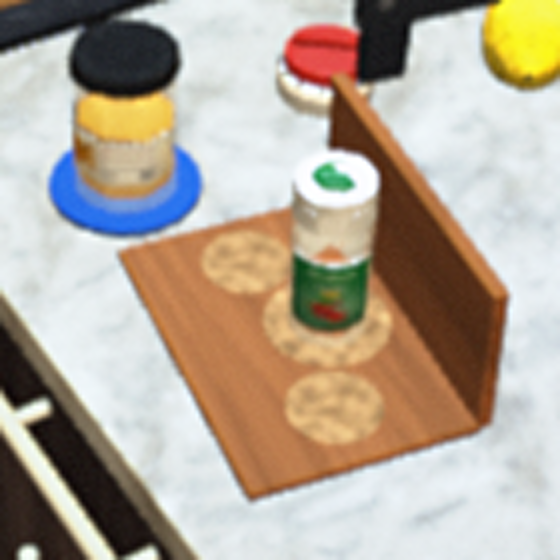

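```bash
python3 -m jog '[[0,0,0,0.0227,0.25],[0,0,0,0.0227,0.25],[0,0,0,0.0227,0.25],[0,0,0,0.0227,0.25],[0,0,0,0.0227,0.25],[0,0,0,0.0227,0.25],[0,0,0,0.0227,0.25],[0,0,0,0.0227,0.25],[0,0,0,0.0227,0.25],[0,0,0,0.0227,0.25],[0,0,0,0.023,0.25],[0,0,0,0,0.25]]'; python3 -m jog '[[-0.0076,-0.0315,0,0,0.25],[-0.0076,-0.0315,0,0,0.25],[-0.0076,-0.0315,0,0,0.25],[-0.0076,-0.0315,0,0,0.25],[-0.0076,-0.0315,0,0,0.25],[-0.0076,-0.0315,0,0,0.25],[-0.0076,-0.0315,0,0,0.25],[-0.0076,-0.0315,0,0,0.25],[-0.0076,-0.0315,0,0,0.25],[-0.0076,-0.0315,0,0,0.25],[-0.0076,-0.0315,0,0,0.25],[-0.0076,-0.0315,0,0,0.25],[-0.0076,-0.0315,0,0,0.25],[0,0,0,0,0.25],[0,0,0,0,0.25]]'
python3 - <<'E'
from wfit import *
c,o=look("w18",["black_jar"])
print("black",wfit(c,o["black_jar"],lambda p:[cyl(p[0],p[1],.022,.105,.02)],[.439,.17]))
E
```

```text
clock: 39.45
tool_pos: [0.464, -0.2508, 0.2036]
eef_rot: [0.996, -0.088, 0.0, 0.0]
contact_force: [-0.2, 0.6, 1.1]
opening: 0.747
clock: 40.95
tool_pos: [0.438, 0.17, 0.2035]
eef_rot: [0.996, -0.086, -0.0, -0.0]
contact_force: [0.7, -1.2, 0.6]
opening: 0.751
41.0 [0.4381 0.1688 0.2035]
black_jar 0.58 [292. 166. 342. 233.] 2872
black (array([0.4387, 0.1701]), np.float64(117.7))
```

View pics/w18.png

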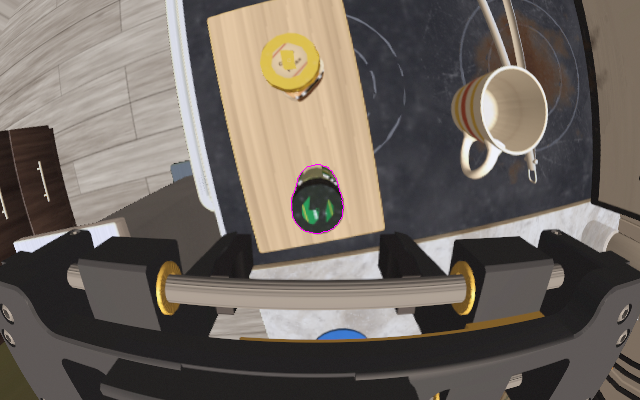

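```bash
python3 -m jog '[[0.001,0.0002,0.03,0,0.25],[0,0,0.03,0,0.25],[0,0,0.03,0,0.25],[0,0,0.03,0,0.25],[0,0,0.0095,0,0.25],[0,0,0,0,0.25],[0,0,0,0,0.25]]' 10;  python3 -m jog '[[0,0,0,0,0.4],[0,0,0,0,0.45],[0,0,0,0,0.5],[0,0,0,0,0.55],[0,0,0,0,0.6],[0,0,0,0,0.65],[0,0,0,0,0.65],[0,0,0,0,0.7],[0,0,0,0,0.7]]' 10
```

```text
clock: 41.75
tool_pos: [0.4398, 0.1686, 0.0748]
eef_rot: [0.996, -0.088, 0.0, -0.0]
contact_force: [0.6, 0.3, -0.5]
opening: 0.747
clock: 42.65
tool_pos: [0.4393, 0.1692, 0.0745]
eef_rot: [0.996, -0.088, 0.0, -0.0]
contact_force: [-0.8, 0.5, 5.4]
opening: 0.458
```

```bash
python3 -m jog '[[0,0,0,0,0.8],[0,0,-0.01,0,0.8],[0,0,-0.02,0,0.8],[0,0,-0.03,0,0.8],[0,0,-0.04,0,0.8],[0,0,-0.03,0,0.8],[0,0,0,0,0.8]]' 20; python3 -m jog '[[0.0057,0.0335,0,0,0.8],[0.0057,0.0335,0,0,0.8],[0.0057,0.0335,0,0,0.8],[0.0057,0.0335,0,0,0.8],[0.0058,0.0335,0,0,0.8],[0.0058,0.0335,0,0,0.8],[0.0058,0.0335,0,0,0.8],[0.0058,0.0335,0,0,0.8],[0.0057,0.0335,0,0,0.8],[0.0057,0.0335,0,0,0.8],[0.0057,0.0335,0,0,0.8],[0.0057,0.0335,0,0,0.8],[0.0057,0.0335,0,0,0.8],[0.0057,0.0335,0,0,0.8],[0,0,0,0,0.8],[0,0,0.04,0,0.8],[0,0,0.04,0,0.8],[0,0,0.03,0,0.8],[0,0,0,0,0.8],[0,0,0,0,0.8]]'
python3 - <<'E'
from look import *
print(r.get_state()["tool_pos"],r.get_state()["tool_pos"])
im=r.snapshot("side")[:,:,::-1]; cv2.imwrite(f"pics/side19c.png",cv2.resize(im[190:330,265:405],None,fx=4,fy=4,interpolation=cv2.INTER_CUBIC))
print(r.get_state()["tool_pos"])
E
```

```text
clock: 43.35
tool_pos: [0.4411, 0.1697, 0.2077]
eef_rot: [0.996, -0.088, 0.003, -0.002]
contact_force: [0.6, 0.2, -1.4]
opening: 0.453
clock: 45.35
tool_pos: [0.4357, -0.3059, 0.0938]
eef_rot: [0.996, -0.088, -0.001, -0.001]
contact_force: [-0.1, 0.2, -1.0]
opening: 0.455
[ 0.4357 -0.3059  0.0938] [ 0.4357 -0.3059  0.0938]
[ 0.4365 -0.3066  0.0948]
```

View pics/side19c.png

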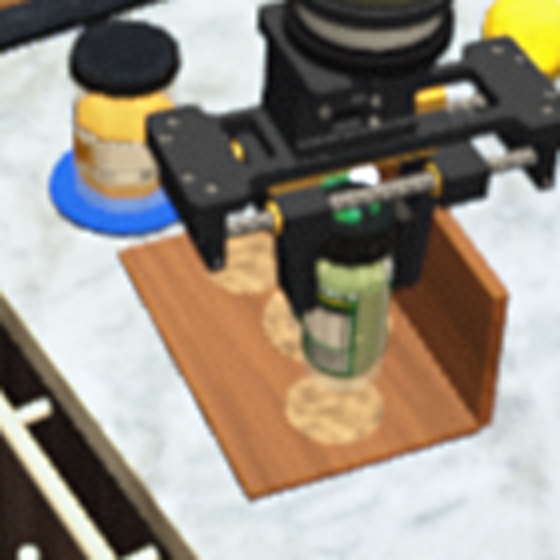

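Aligned above its pad; lower slowly to contact (expected TCP z ≈ 0.064).

```bash
python3 -m jog '[[-0.0003,0,0.018,0,0.8],[0,0,0.006,0,0.8],[0,0,0.003,0,0.8],[0,0,0,0,0.8],[0,0,0.001,0,0.8],[0,0,0,0,0.8]]'; python3 -m jog '[[0,0,0.001,0,0.8],[0,0,0,0,0.8]]'; python3 -m jog '[[0,0,0.001,0,0.8],[0,0,0,0,0.8]]'
```

```text
clock: 46.0
tool_pos: [0.4361, -0.3069, 0.0665]
eef_rot: [0.996, -0.088, 0.0, 0.0]
contact_force: [-0.2, 0.4, -1.0]
opening: 0.447
clock: 46.2
tool_pos: [0.4358, -0.3067, 0.0651]
eef_rot: [0.996, -0.088, 0.0, -0.0]
contact_force: [0.3, 0.5, -1.8]
opening: 0.447
clock: 46.4
tool_pos: [0.4359, -0.3068, 0.0645]
eef_rot: [0.996, -0.088, 0.0, 0.0]
contact_force: [-1.4, 0.6, 4.7]
opening: 0.45
```

```bash
python3 -m jog '[[0,0,0,0,0.5],[0,0,0,0,0.4],[0,0,0,0,0.3],[0,0,0,0,0.25],[0,0,0,0,0.25],[0,0,-0.02,0,0.25],[0,0,-0.04,0,0.25],[0,0,-0.04,0,0.25],[0,0,-0.017,0,0.25],[0,0,0,0,0.25],[0,0,0,0,0.25]]'
python3 - <<'E'
from wfit import *
c,o=look("w20",["black_jar","white_jar"])
print("black",wfit(c,o["black_jar"],lambda p:[cyl(p[0],p[1],.012,.105,.02)],[.4355,-.3055]))
E
```

```text
clock: 47.5
tool_pos: [0.4355, -0.3065, 0.1807]
eef_rot: [0.996, -0.088, -0.0, -0.0]
contact_force: [0.4, -0.4, 0.3]
opening: 0.747
47.55 [ 0.4352 -0.3063  0.18  ]
black_jar 0.79 [291. 166. 343. 240.] 2979
black_jar 0.63 [254.   1. 298.  13.] 438
white_jar 0.88 [312.  99. 371. 161.] 2810
black (array([ 0.4352, -0.3051]), np.float64(269.3))
```

View pics/w20.png

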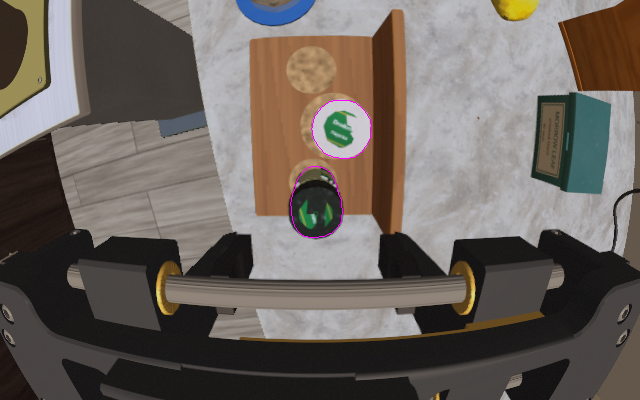

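```bash
python3 -m jog '[[0,0,-0.022,0,0.25],[-0.006,-0.034,0,0,0.25],[-0.006,-0.034,0,0,0.25],[-0.006,-0.034,0,0,0.25],[-0.006,-0.034,0,0,0.25],[-0.006,-0.034,0,0,0.25],[-0.006,-0.034,0,0,0.25],[-0.006,-0.034,0,0,0.25],[-0.006,-0.034,0,0,0.25],[-0.006,-0.034,0,0,0.25],[-0.006,-0.034,0,0,0.25],[-0.006,-0.034,0,0,0.25],[-0.006,-0.034,0,0,0.25],[-0.006,-0.034,0,0,0.25],[-0.006,-0.034,0,0,0.25],[-0.006,-0.034,0,0,0.25],[-0.006,-0.034,0,0,0.25],[-0.006,-0.034,0,0,0.25],[0,0,0,0,0.25],[0,0,0,0,0.25]]'
python3 - <<'E'
from wfit import *
c,o=look("w21",["gold_jar"])
print("gold",wfit(c,o["gold_jar"],lambda p:[cyl(p[0],p[1],.022,.1,.0225)],[.438,.281]))
E
```

```text
clock: 49.65
tool_pos: [0.4357, 0.2804, 0.2018]
eef_rot: [0.996, -0.087, -0.001, 0.001]
contact_force: [-1.0, -0.7, 0.7]
opening: 0.75
49.7 [0.436  0.279  0.2021]
gold_jar 0.96 [287. 155. 352. 236.] 3389
gold (array([0.4377, 0.2841]), np.float64(206.9))
```

View pics/w21.png

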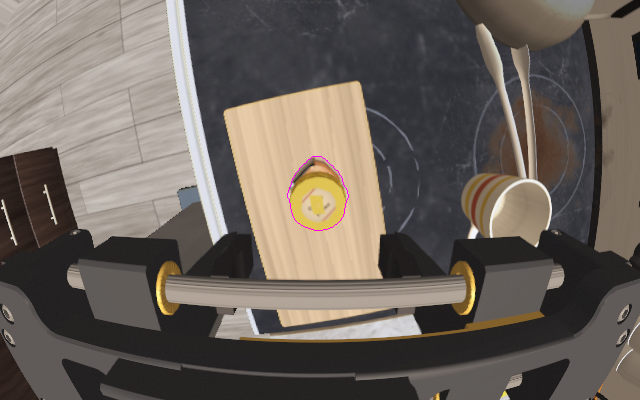

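```bash
python3 -m jog '[[0.0015,-0.0016,0.03,0,0.25],[0,0,0.03,0,0.25],[0,0,0.03,0,0.25],[0,0,0.03,0,0.25],[0,0,0.01,0,0.25],[0,0,0,0,0.25],[0,0,0,0,0.25]]' 10;  python3 -m jog '[[0,0,0,0,0.35],[0,0,0,0,0.4],[0,0,0,0,0.45],[0,0,0,0,0.5],[0,0,0,0,0.55],[0,0,0,0,0.6],[0,0,0,0,0.6],[0,0,0,0,0.6]]' 10
```

```text
clock: 50.45
tool_pos: [0.4389, 0.2811, 0.0739]
eef_rot: [0.996, -0.088, 0.0, -0.0]
contact_force: [-0.6, 1.2, 0.6]
opening: 0.754
clock: 51.25
tool_pos: [0.4383, 0.282, 0.0739]
eef_rot: [0.996, -0.088, 0.0, -0.001]
contact_force: [-1.4, -0.2, 7.2]
opening: 0.577
```

```bash
python3 -m jog '[[0,0,0,0,0.7],[0,0,-0.01,0,0.7],[0,0,-0.02,0,0.7],[0,0,-0.03,0,0.7],[0,0,-0.04,0,0.7],[0,0,-0.03,0,0.7],[0,0,0,0,0.7]]' 20; python3 -m jog '[[0.007,0.0331,0,0,0.7],[0.007,0.0331,0,0,0.7],[0.007,0.0331,0,0,0.7],[0.007,0.0331,0,0,0.7],[0.0071,0.0331,0,0,0.7],[0.0071,0.0331,0,0,0.7],[0.0071,0.0331,0,0,0.7],[0.0071,0.0331,0,0,0.7],[0.007,0.0331,0,0,0.7],[0.007,0.0331,0,0,0.7],[0.007,0.0331,0,0,0.7],[0.007,0.0331,0,0,0.7],[0.0071,0.0331,0,0,0.7],[0.0071,0.0331,0,0,0.7],[0,0,0,0,0.7],[0,0,0.04,0,0.7],[0,0,0.04,0,0.7],[0,0,0.03,0,0.7],[0,0,0,0,0.7],[0,0,0,0,0.7]]'
python3 - <<'E'
from look import *
im=r.snapshot("side")[:,:,::-1]; cv2.imwrite(f"pics/side22c.png",cv2.resize(im[190:330,265:405],None,fx=4,fy=4,interpolation=cv2.INTER_CUBIC))
print(r.get_state()["tool_pos"])
E
```

```text
clock: 51.95
tool_pos: [0.4405, 0.2828, 0.2072]
eef_rot: [0.996, -0.088, 0.003, -0.003]
contact_force: [0.7, 0.4, -1.8]
opening: 0.575
clock: 53.95
tool_pos: [0.4538, -0.1913, 0.0929]
eef_rot: [0.996, -0.088, -0.001, -0.0]
contact_force: [-0.8, 0.6, -0.8]
opening: 0.574
[ 0.4546 -0.1917  0.0938]
```

View pics/side22c.png

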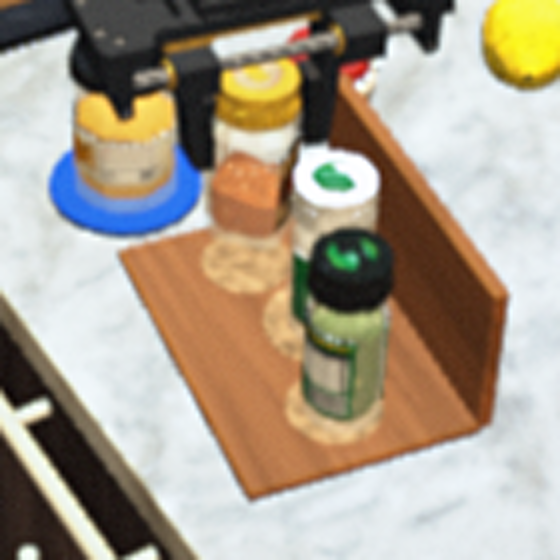

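```bash
python3 -m jog '[[-0.0006,0,0.018,0,0.7],[0,0,0.006,0,0.7],[0,0,0.003,0,0.7],[0,0,0,0,0.7],[0,0,0.001,0,0.7],[0,0,0,0,0.7]]'; python3 -m jog '[[0,0,0.001,0,0.7],[0,0,0,0,0.7]]'; python3 -m jog '[[0,0,0.001,0,0.7],[0,0,0,0,0.7]]'
```

```text
clock: 54.6
tool_pos: [0.4539, -0.192, 0.0654]
eef_rot: [0.996, -0.088, 0.0, 0.0]
contact_force: [-0.3, -0.2, -1.1]
opening: 0.572
clock: 54.8
tool_pos: [0.4538, -0.1919, 0.0641]
eef_rot: [0.996, -0.088, 0.0, 0.0]
contact_force: [0.8, -0.0, 0.8]
opening: 0.573
clock: 55.0
tool_pos: [0.4537, -0.192, 0.0639]
eef_rot: [0.996, -0.088, 0.0, 0.0]
contact_force: [-2.1, 0.7, 9.5]
opening: 0.577
```

```bash
python3 -m jog '[[0,0,-0.001,0,0.5],[0,0,0,0,0.4],[0,0,0,0,0.3],[0,0,0,0,0.25],[0,0,0,0,0.25],[0,0,-0.02,0,0.25],[0,0,-0.04,0,0.25],[0,0,-0.04,0,0.25],[0,0,-0.04,0,0.25],[0,0,-0.035,0,0.25],[0,0.032,0,0,0.25],[0,0.032,0,0,0.25],[0.0216,0.032,0,0,0.25],[0,0.032,0,0,0.25],[0,0,0,0,0.1],[0,0,0,0,0.1]]'
python3 - <<'E'
from wfit import *
c,o=look("w23",["gold_jar","black_jar","white_jar"])
gi=cv2.dilate(o["white_jar"].astype(np.uint8),np.ones((3,3)))>0
print("gold",wfit(c,o["gold_jar"],lambda p:[cyl(p[0],p[1],.012,.1,.0225)],[.453,-.192],gi))
print("black",wfit(c,o["black_jar"],lambda p:[cyl(p[0],p[1],.012,.105,.02)],[.4355,-.3055],gi))
print("white",wfit(c,o["white_jar"],lambda p:[cyl(p[0],p[1],.012,.1,.0215)],[.464,-.251]))
for n in("scene","side"): look("x23"+n,["gold_jar","black_jar","white_jar","honey_jar"],n)
from stand import *
def m(n,t): return np.load(f"m_{n}_x23{n}_{t}.npy")
for n in("scene","side"):
    for t,h,rr in(("gold_jar",.1,.0225),("black_jar",.105,.02)):
        ig={n:cv2.dilate((m(n,"black_jar")|m(n,"white_jar")).astype(np.uint8),np.ones((3,3)))>0} if t=="gold_jar" else None
        print(n,t,fit(lambda p:[cyl(p[0],p[1],.012,h,rr)],{n:m(n,t)},[.45,-.19] if t=="gold_jar" else [.436,-.305],ig,(n,)))
im=cv2.imread("pics/x23scene_raw.png"); cv2.imwrite("pics/s23.png",cv2.resize(im[120:330,220:430],None,fx=2.8,fy=2.8,interpolation=cv2.INTER_CUBIC))
E
```

```text
clock: 56.6
tool_pos: [0.4518, -0.3219, 0.2386]
eef_rot: [0.996, -0.089, -0.0, -0.0]
contact_force: [-0.7, 0.9, -0.6]
opening: 0.892
56.65 [ 0.4523 -0.3207  0.2387]
gold_jar 0.76 [266.  27. 321.  90.] 2398
black_jar 0.86 [274. 147. 317. 201.] 1923
white_jar 0.86 [293.  90. 341. 136.] 1688
gold (array([ 0.4529, -0.1931]), np.float64(151.5))
black (array([ 0.4356, -0.3059]), np.float64(65.4))
white (array([ 0.4627, -0.2514]), np.float64(221.2))
56.85 [ 0.4529 -0.3203  0.239 ]
gold_jar 0.6 [326. 210. 347. 257.] 1081
black_jar 0.77 [351. 235. 377. 291.] 1188
white_jar 0.7 [346. 220. 370. 268.] 545
honey_jar 0.68 [288. 198. 316. 244.] 1208
57.1 [ 0.4527 -0.3213  0.2391]
gold_jar 0.62 [317. 214. 342. 266.] 1023
black_jar 0.9 [339. 247. 363. 295.] 994
white_jar 0.6 [337. 229. 360. 276.] 526
honey_jar 0.86 [283. 195. 311. 241.] 1185
scene gold_jar (array([ 0.452 , -0.1925]), np.float64(42.5))
scene black_jar (array([ 0.4365, -0.3062]), np.float64(77.1875))
side gold_jar (array([ 0.4535, -0.1916]), np.float64(42.25))
side black_jar (array([ 0.4381, -0.3068]), np.float64(71.9375))
```

View pics/w23.png

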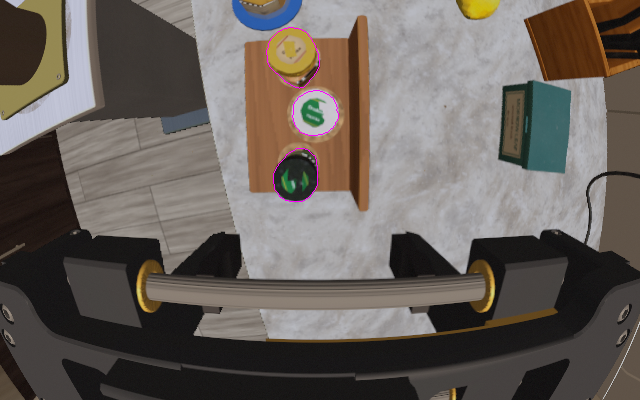

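View pics/s23.png

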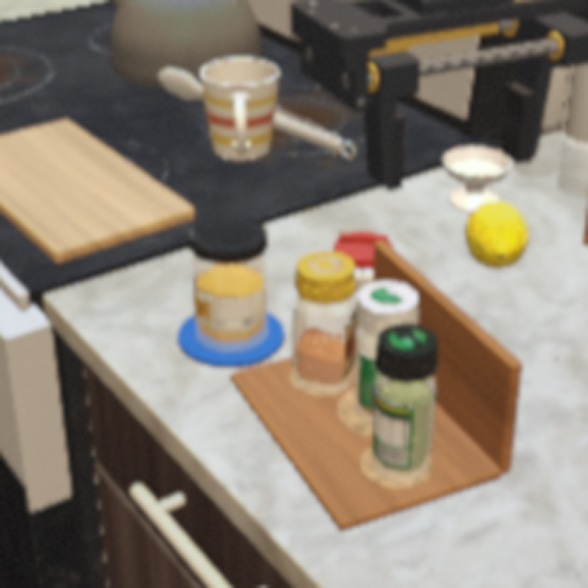

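```bash
python3 -c "
from plant import r
print(r.finish_job(), r.get_state()['clock'])"
```

```text
the job is handed in; nothing more can be done
the job is handed in; nothing more can be done
```

The job is done and handed in at about 57 s of the 144 s allowed. I did it in the order asked: gold- and black-capped jars to the board, honey jar to the coaster, white-capped jar to the honey jar's place, then the two front jars back.

My last checks, made from the camera pictures, which are good to about 2 mm:

| Jar | Result |
|---|---|
| Gold cap | about 0.2 mm from its starting spot (wrist camera, same viewpoint as at the start) |
| Black cap | about 1 mm from its starting spot by the same check; scene and side cameras agree to about 1–2 mm |
| White cap | within about 1 mm of the centre of the big cork pad (scene and side cameras); the wrist camera put it about 1–2 mm off |
| Honey | about 1–1.5 mm from the coaster's centre (wrist camera); the scene and side fits were noisier, up to about 3 mm |

All four jars look upright in the last pictures. I planned no move near the egg timer or the mug, and they look unmoved, but I did not measure them. The gripper was raised and clear of everything at the end. The highest wrist force I read was about 16 N, well under the 120 N limit.

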